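# Pack the decorating kit into the caddy

### The job

Pack the decorating kit into the wooden caddy: stand the large lidded paint jar, the small lidded paint jar and the wooden stamp upright on the floors of the widest, the middle-sized and the narrowest square pocket, in that order of size, and lay the paintbrush along the caddy in the notches of both brush rests, its middle about halfway between them. The pencil and the round lidless pot do not belong to the kit: leave them where they are. Let go of everything at the end.

Things in the scene. Friction and masses are not known exactly. Their poses are not given: they have to be found in the camera images.
- jar_large: the larger of two closed plastic paint jars with red screw lids, upright: straight body 66 mm across up to about 42 mm height, lid 58 mm across from 58 mm up, 74 mm tall in all, about 0.16 kg. Origin: centre of its underside, z up. Belongs in the widest pocket. (Other jars far off at the table's edges are not part of the job.)
- jar_small: the smaller closed plastic paint jar with a red screw lid, upright: 50 mm across (lid 49 mm), 50 mm tall, about 0.13 kg. Origin: centre of its underside, z up. Belongs in the middle-sized pocket.
- stamp: slim turned wooden potter's stamp standing upright, 55 mm tall, foot 30 mm across, straight handle 25 mm across from 30 to 51 mm height, light wood, about 0.04 kg. Origin: centre of its underside, z up. Belongs in the narrowest pocket.
- brush: single paintbrush with bristles lying flat on the table, 202 mm long, 9 mm thick and 9 mm wide; it does not roll. Origin: middle of its length, on its underside; its y axis runs along its length. Belongs in the brush rests; either end may point either way.
- dropper: look-alike that stays: squat round-bellied green glazed pot (water dropper) with a small open neck and no lid, 71 mm across, 71 mm tall. Origin: centre of its underside.
- pencil: look-alike that stays: red pencil without bristles, 142 mm long, 7 mm thick, lying flat. Origin: middle of its length, on its underside; its y axis runs along its length.
- caddy: fixed wooden tray, 290 mm along x, 156 along y, rim 24 high, floor 8 thick. Origin: centre of its underside. Pocket plates in a row at its y = +26 mm, x = -91, 0, +91. On the line y = -47 two light wood brush rests at x = -60 and +60 (14 thick), each with a notch open upward: 26 wide, its floor 22 above the table, cheeks to 32. Fingers fit between the rests.
- pocket_wide: plywood plate 88 x 88 x 24 mm with one square pocket, the widest of the three: 82 mm each way, 18 deep. Fixed on the caddy's floor in the row of three; which plate stands where changes. Origin: centre of its underside, straight below the pocket's middle, 8 mm above the table. The pocket's floor is 14 mm above the table, the plate's top 32 mm.
- pocket_middle: plywood plate 88 x 88 x 24 mm with one square pocket, the middle-sized of the three: 64 mm each way, 18 deep. Fixed on the caddy's floor in the row of three; which plate stands where changes. Origin: centre of its underside, straight below the pocket's middle, 8 mm above the table. The pocket's floor is 14 mm above the table, the plate's top 32 mm.
- pocket_narrow: plywood plate 88 x 88 x 24 mm with one square pocket, the narrowest of the three: 46 mm each way, 18 deep. Fixed on the caddy's floor in the row of three; which plate stands where changes. Origin: centre of its underside, straight below the pocket's middle, 8 mm above the table. The pocket's floor is 14 mm above the table, the plate's top 32 mm.

How it is judged:
By the outcome, as a careful person would: the job done as asked, in the order asked, and still so for the second after the job is handed in, with the robot touching nothing.
It also fails if it takes over 99 s, if anything falls off the work surface, if the arm or the gripper's body presses on something with over 40 N, if the wrist force passes 120 N, or if a joint passes its speed limit or range.

### The arm

A 6-joint arm with a two-finger parallel gripper is mounted at the origin on the work surface; the furniture and walls round the work are solid. World frame = base frame: x ahead of the robot, y to its left, z up, the work surface at z = 0. Lengths are in m, angles in degrees, forces in N, time in s.
With the tool pointing down it reaches from about 0.3 to 0.75 m from the base axis. Payload 8.5 kg.
Tool frame: the origin (TCP) lies at the centre of the arm's flange, where the gripper is bolted on; the fingertips stand 173 mm ahead of it and the grasp point (between the pads) lies manip.grasp_offset ahead of it (manip.grasp_offset is the distance from the TCP to the grasp point, in m); z points along the fingers, x is the direction in which the jaws open and shut, and the axes are right-handed (so a half turn about z gives the same grasp; the last joint's range is limited). The gripper opens to 85 mm and grips with 20 to 120 N. Pads are 22 mm wide; open, the fingers measure 114 mm over their backs; the gripper's body (76 mm by 85 mm) begins 54 mm behind the grasp point. The pads swing forward as they close: fully open they stand 13 mm farther back than shut.
Start: joints at [58.768, 21.807, 74.336, -0, 83.858, -12.336], TCP at [0.178, 0.52, 0.405] pointing down, gripper open.
Joint ranges: [-178.18, 178.18], [-50.72, 133.34], [12.68, 142.11], [-81.47, 261.47], [9.98, 163.14], [-165.26, 165.26]. Speed limits (degrees/s): [136.94, 136.94, 180, 180, 180, 180].

### API

Orientations are given as [roll, pitch, yaw] about the fixed x, y, z axes, in that order (R = Rz(yaw) Ry(pitch) Rx(roll)).
In Python, from cell import manip gives the robot as it stands.
- The arm moves only by the shell command python3 -m inch 'ROWS' [FORCE]. ROWS is JSON, a list of rows, each a list of 5 numbers: the gripper command: -1 is shut, 1 is fully open, values between are in proportion, then the shift along the tool's x, y, z normalised to -1 to 1, where 1 is 50 cm, then the turn about the tool's z normalised to -1 to 1, where 1 is pi/2 rad. In form: [[jaw, dx, dy, dz, yaw], ...]. A call has exactly 8 rows; each row is the pose to reach, as a shift and turn from the pose measured when the call began, along the tool's axes at that moment; what a row does not reach only later rows make up. A row lasts 1/8 s, in which the tool goes at most 62.5 mm and 10.7 degrees, less where a joint would pass 70% of its speed; a pose out of reach is approached as far as the arm can. A call with a number of a shift or a turn outside -1 to 1 is refused whole. A call with a gripper value outside its range is refused whole. The fingers move at their own pace and stop on an object; FORCE is the grip in N (left out, the last holds). Time passes only in rows, so rows that repeat a pose let the fingers close, or fill a call up. It gives the time, the measured TCP pose, the force and the opening at its end, in the units of the state.
- manip.get_obs(): the state, without advancing time (a new reading comes with each control period).
- manip.get_image(name): name is "scene" or "top" or "wrist"; returns (picture, depth): 400x640x3 uint8, red, green, blue; 400x640 float32, m along the optical axis (not along the pixel's ray), 0 where there is no reading.
- manip.camera_info(name): a dict with "fovy" (degrees; the focal length in pixels is half the picture's height over the tangent of half this angle, whatever the lens; pixels are square), "cx", "cy" (the principal point, pixels), "pose" (4x4, takes a point from camera to world coordinates). Camera axes: x right, y down, z forward; pixel columns grow to the right and rows downward; lengths in m; the calibration is good to about 2 mm. A picture is of the moment at which its call begins: read the wrist's pose just before it. camera_info takes no time and is no camera call; for the wrist camera it gives the pose at the moment of the call.
- manip.sign_off(): hands the job in, once; it reports no verdict.
The state is a dict: "time": time; "joints": joint angles; "dq": joint speeds; "effort": joint torques, N m; "position": TCP position; "tcp_rot": TCP orientation; "contact_force": force on the tool from outside, world axes, zero at the start; "ft_torque": the same for the moment, N m; "opening": opening from 0.0 (shut) to 1.0 (fully open).
Only numpy, scipy, OpenCV 4.12 (cv2) and the standard library are available. Lean on these libraries where they do the work, as an engineer would, in place of code of your own. Each camera call takes 0.05 s, during which the arm holds its last target.

## Working session

There is one attempt and no reset: what is moved stays moved. The work goes in short steps, Python scripts to look and compute and a shell command to move; the robot and the scene stay as the last step left them, time stands still between calls to the robot, and variables do not carry over. Pictures are saved under pics/ and viewed, and the job is handed in when it is done.

```bash
ls; mkdir -p pics
python3 - <<'E'
from cell import manip
import cv2
print(manip.grasp_offset, manip.get_obs())
for n in ["scene","top","wrist"]:
    i=manip.camera_info(n); print(n,i)
    p,d=manip.get_image(n); cv2.imwrite(f"pics/{n}0.png",p[:,:,::-1])
    import numpy as np; np.savez(f"pics/{n}0.npz",p=p,d=d,**{k:i[k] for k in("fovy","cx","cy","pose")})
E
```

```text
pics
0.1547 {'time': 0.0, 'joints': array([ 5.87674829e+01,  2.18409566e+01,  7.43840501e+01,  5.40575574e-04,
        8.38586650e+01, -1.23363091e+01]), 'dq': array([ 0.06691627, -0.02163218,  0.0566653 , -0.03855989, -0.00632557,
       -0.09694509]), 'effort': array([-9.95733317e-04, -4.48457515e+01, -2.31281018e+01, -2.60815359e-04,
        4.78827264e-03,  1.37471193e-05]), 'position': array([0.17810363, 0.52031908, 0.40411605]), 'tcp_rot': array([-1.79981599e+02,  8.16248914e-02,  7.11037469e+01]), 'contact_force': array([-0.42316947, -0.26418363, -0.56022877]), 'ft_torque': array([-0.04536076,  0.01523078, -0.00679773]), 'opening': 0.9999117812006808}
scene {'fovy': 43.52956894779781, 'cx': 326.9151700205383, 'cy': 196.62685546002348, 'pose': array([[ 0.80288501, -0.34467884,  0.48638683,  0.00581797],
       [-0.59604841, -0.45033478,  0.66477431, -0.58001302],
       [-0.01009673, -0.82364743, -0.56701232,  0.62534718],
       [ 0.        ,  0.        ,  0.        ,  1.        ]])}
top {'fovy': 53.55965074749569, 'cx': 310.7649897989103, 'cy': 199.44497602127984, 'pose': array([[ 0.02895878, -0.98926203,  0.1432551 ,  0.40475969],
       [-0.99947924, -0.03069786, -0.00994395,  0.12698771],
       [ 0.0142348 , -0.14289253, -0.98963584,  0.89620791],
       [ 0.        ,  0.        ,  0.        ,  1.        ]])}
wrist {'fovy': 68.036178619201, 'cx': 320.7315292935504, 'cy': 197.2308681587487, 'pose': array([[ 3.22765882e-01,  9.02159238e-01,  2.86235734e-01,
         1.04744335e-01],
       [ 9.46478808e-01, -3.07579971e-01, -9.78387814e-02,
         5.45675920e-01],
       [-2.25781854e-04,  3.02495077e-01, -9.53150921e-01,
         3.71945885e-01],
       [ 0.00000000e+00,  0.00000000e+00,  0.00000000e+00,
         1.00000000e+00]])}
```

View pics/top0.png

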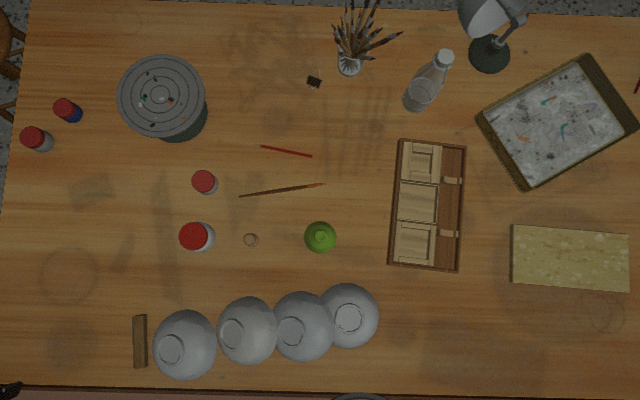

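View pics/scene0.png

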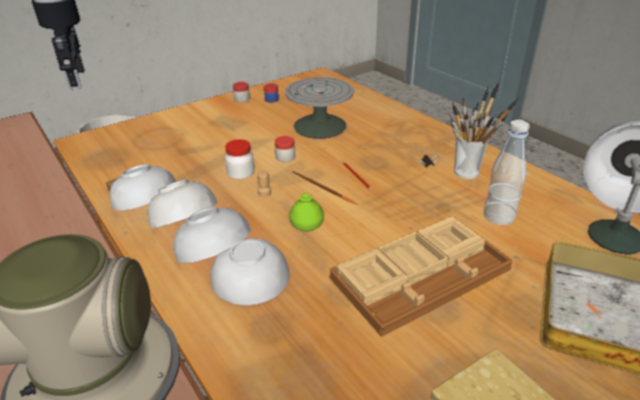

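View pics/wrist0.png

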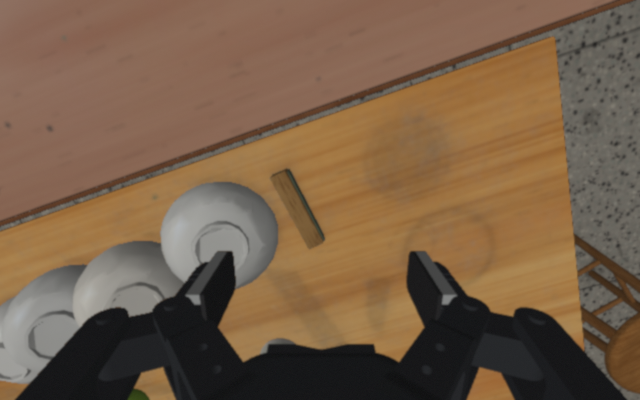

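The top view shows the kit near pixels (197,236), (204,181), (251,240) and the brush from (240,196) to (325,184). The caddy spans cols 388–466 and rows 140–272, with its rests on the right (−y) side. Next I'll measure positions.

```bash
cat > h.py <<'E'
import numpy as np, cv2
def load(n):
    z=np.load(f"pics/{n}.npz"); return {k:z[k] for k in z.files}
def ray(c,uv,z):
    """pixels -> world points on plane height z"""
    uv=np.atleast_2d(np.asarray(uv,float)); f=200/np.tan(np.radians(float(c["fovy"]))/2)
    d=np.c_[(uv[:,0]-c["cx"])/f,(uv[:,1]-c["cy"])/f,np.ones(len(uv))]@c["pose"][:3,:3].T
    o=c["pose"][:3,3]; return o+d*((z-o[2])/d[:,2])[:,None]
def proj(c,P):
    P=np.atleast_2d(P); f=200/np.tan(np.radians(float(c["fovy"]))/2)
    q=(P-c["pose"][:3,3])@c["pose"][:3,:3]; return np.c_[q[:,0]/q[:,2]*f+c["cx"],q[:,1]/q[:,2]*f+c["cy"]]
def cloud(c):
    f=200/np.tan(np.radians(float(c["fovy"]))/2); v,u=np.mgrid[:400,:640]; d=c["d"]
    q=np.stack([(u-c["cx"])/f*d,(v-c["cy"])/f*d,d],-1); return q@c["pose"][:3,:3].T+c["pose"][:3,3]
def shot(n,name):
    from cell import manip
    i=manip.camera_info(n); p,d=manip.get_image(n); cv2.imwrite(f"pics/{name}.png",p[:,:,::-1])
    np.savez(f"pics/{name}.npz",p=p,d=d,**{k:i[k] for k in("fovy","cx","cy","pose")}); return load(name)
E
python3 - <<'E'
from h import *
c=load("top0"); im=c["p"][:,:,::-1].copy()
cv2.imwrite("pics/cad.png",cv2.resize(im[130:280,380:475],None,fx=4,fy=4,interpolation=cv2.INTER_CUBIC))
cv2.imwrite("pics/obj.png",cv2.resize(im[135:265,170:350],None,fx=4.4,fy=4.4,interpolation=cv2.INTER_CUBIC))
W=cloud(c)
for n,uv in dict(jl=(193,236),js=(203,181),st=(251,240),dr=(320,237),table=(280,270),t2=(370,200)).items(): print(n,W[uv[1],uv[0]].round(4))
hsv=cv2.cvtColor(im,cv2.COLOR_BGR2HSV)
red=((hsv[...,0]<6)|(hsv[...,0]>174))&(hsv[...,1]>140)
n,l,s,ce=cv2.connectedComponentsWithStats(red.astype(np.uint8))
for i in range(1,n):
    if s[i,4]>20: print(s[i],ce[i].round(1))
for nm,ce,z in(("jl",None,.074),("js",None,.05)):pass
E
```

```text
jl [0.4403 0.3595 0.0724]
js [0.5609 0.3536 0.0468]
st [0.4363 0.2422 0.0537]
dr [0.4462 0.0971 0.0683]
table [0.3738 0.1817 0.0015]
t2 [ 0.5377 -0.0179 -0.0016]
[635  80   5  13  25] [637.4  86.5]
[ 53  99  22  20 334] [ 63.6 108.1]
[ 20 126  25  22 419] [ 31.7 136.8]
[261 145  51  12  95] [286.1 150.7]
[192 170  23  22 366] [202.8 180.8]
[179 223  29  27 592] [192.6 235.8]
```

View pics/cad.png

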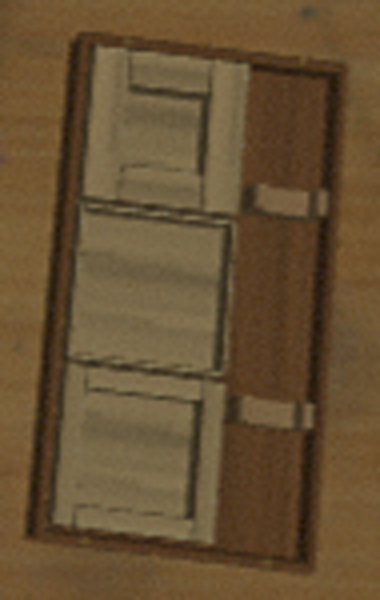

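View pics/obj.png

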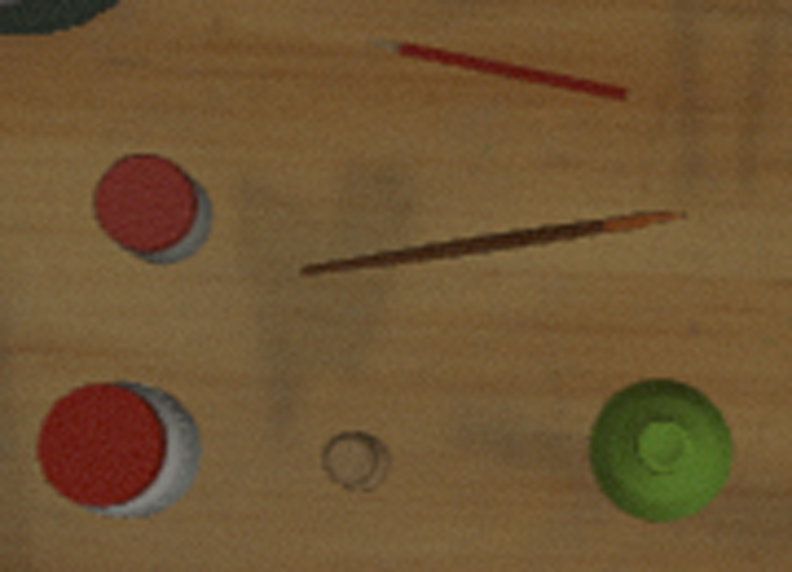

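Run:
```python
from h import *
c=load("top0")
Q=np.array([(75,35),(348,65),(312,570),(25,537)])/4+[380,130]-.4
P=ray(c,Q,.024); print(P.round(4)); ctr=P.mean(0); print("ctr",ctr.round(4), [np.linalg.norm(P[i]-P[i-1]).round(4) for i in range(4)])
for a,b in((2,1),(3,0)):
    d=P[b]-P[a]; print("yaw",np.degrees(np.arctan2(d[1],d[0])))
for a,b in((1,0),(2,3)):
    d=P[b]-P[a]; print("yaw via y",np.degrees(np.arctan2(-d[0],d[1])))
yaw=np.mean([np.arctan2(*(P[b]-P[a])[[1,0]]) for a,b in((2,1),(3,0))])
# fit via pockets
pk={}
for n,q in dict(narrow_top=[(130,55),(212,64),(0,0),(0,0)],).items(): pass
R=np.array([[np.cos(yaw),-np.sin(yaw)],[np.sin(yaw),np.cos(yaw)]])
for n,x,y in(("near/mid",-.091,.026),("wide",0,.026),("narrow",.091,.026),("r1",-.06,-.047),("r2",.06,-.047),("rc",0,-.047)): print(n,(ctr[:2]+R@[x,y]).round(4))
for n,uv,z in(("jl",(192.6,235.8),.074),("js",(202.8,180.8),.05),("stamp",(353/4.4+169.6,459/4.4+134.6),.055)): print(n,ray(c,uv,z)[0].round(4))
E=ray(c,np.array([(302,271),(686,214)])/4.4+[169.6,134.6],.0045); print("brush",E.round(4),E.mean(0).round(4),np.linalg.norm(E[1]-E[0]),np.degrees(np.arctan2(*(E[1]-E[0])[[1,0]])))
f=200/np.tan(np.radians(float(c["fovy"]))/2)
# depth cloud checks
W=cloud(c)
# plate tops
m=(W[...,2]>.027)&(W[...,2]<.04); m[:130]=0;m[280:]=0;m[:,:380]=0;m[:,475:]=0
rc=cv2.minAreaRect(W[m][:,:2].astype(np.float32)*1000); print("tops rect",rc)
m=(W[...,2]>.016); m[:130]=0;m[280:]=0;m[:,:380]=0;m[:,475:]=0
print("caddy rect",cv2.minAreaRect(W[m][:,:2].astype(np.float32)*1000))
```

```text
[[ 0.678  -0.0775  0.024 ]
 [ 0.6655 -0.2336  0.024 ]
 [ 0.3811 -0.2061  0.024 ]
 [ 0.3944 -0.0494  0.024 ]]
ctr [ 0.5298 -0.1417  0.024 ] [np.float64(0.285), np.float64(0.1566), np.float64(0.2857), np.float64(0.1572)]
yaw -5.524677657230191
yaw -5.653112296729079
yaw via y -4.574516372435322
yaw via y -4.832641910874624
near/mid [ 0.4417 -0.1069]
wide [ 0.5323 -0.1158]
narrow [ 0.6229 -0.1246]
r1 [ 0.4655 -0.1826]
r2 [ 0.5849 -0.1943]
rc [ 0.5252 -0.1884]
jl [0.4406 0.3599 0.074 ]
js [0.5608 0.3532 0.05  ]
stamp [0.4384 0.2446 0.055 ]
brush [[0.5362 0.2829 0.0045]
 [0.5723 0.0854 0.0045]] [0.5543 0.1841 0.0045] 0.2007552080177521 -79.62458318956463
tops rect ((528.634765625, -143.08047485351562), (148.53631591796875, 284.141357421875), 84.68463897705078)
caddy rect ((536.7008666992188, -53.97322082519531), (340.33514404296875, 291.19268798828125), 85.54582214355469)
```

Run:
```python
from h import *
c=load("scene0"); im=c["p"][:,:,::-1]
cv2.imwrite("pics/s_o.png",cv2.resize(im[120:240,210:390],None,fx=4.4,fy=4.4,interpolation=cv2.INTER_CUBIC))
cv2.imwrite("pics/s_c.png",cv2.resize(im[205:335,325:520],None,fx=4,fy=4,interpolation=cv2.INTER_CUBIC))
```

```text
(no output)
```

View pics/s_o.png

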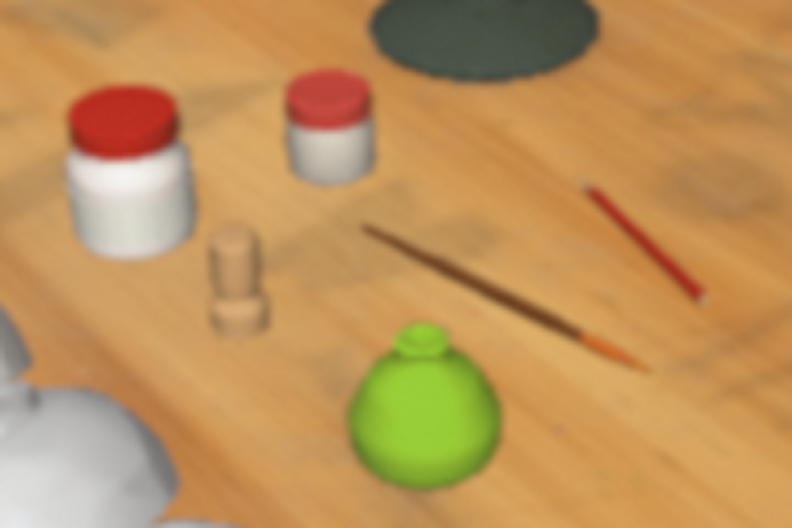

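View pics/s_c.png

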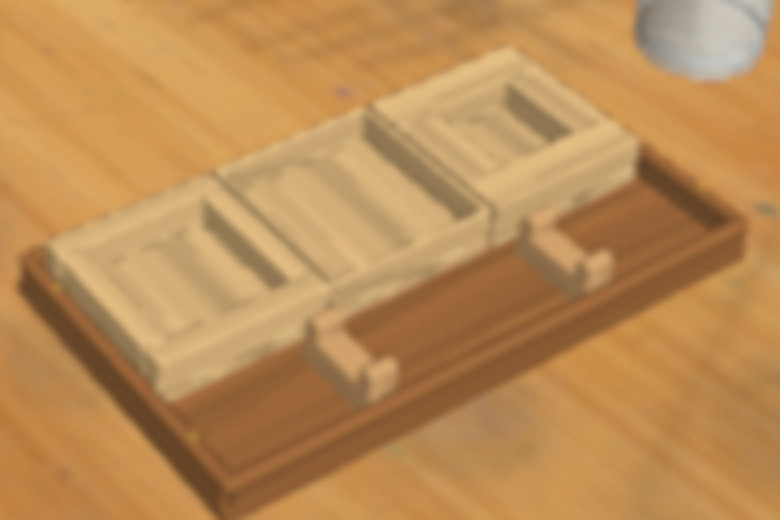

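The layout is clear: the far plate is narrow, the centre plate wide and the near plate middle-sized. I'll cross-check positions with the scene camera and write a helper that gives row numbers.

```bash
cat > go.py <<'E'
# prints the full shift in row units to a target: x y z(TCP) yaw
import sys,numpy as np
from cell import manip
x,y,z,w=map(float,sys.argv[1:5]); o=manip.get_obs()
from scipy.spatial.transform import Rotation as R
M=R.from_euler("xyz",o["tcp_rot"],degrees=True)
d=M.inv().apply(np.array([x,y,z])-o["position"])/.5
t=((w-o["tcp_rot"][2]+180)%360-180)
print("dx dy dz yaw",d.round(4),round(-t/90,4),"t",round(o["time"],2),o["position"].round(4),o["tcp_rot"].round(1),"F",o["contact_force"].round(1),"op",round(o["opening"],3))
E
python3 - <<'E'
from h import *
c=load("scene0"); t=load("top0")
for n,q,z in(("jl",(124,108),.074),("js",(329,86),.05)): print(n,ray(c,np.array(q)/4.4+[209.6,119.6],z)[0].round(4))
print("brush",ray(c,np.array([(364,228),(650,370)])/4.4+[209.6,119.6],.0045).round(4))
print("stamp top",ray(c,np.array((235,236))/4.4+[209.6,119.6],.055).round(4))
print("caddy near corners", ray(c,np.array([(22,255),(228,490),(745,225)])/4+[324.6,204.6],.024).round(4))
E
python3 go.py .4405 .3597 .30 84.8
```

```text
jl [0.4429 0.3617 0.074 ]
js [0.5642 0.3557 0.05  ]
brush [[0.5361 0.2818 0.0045]
 [0.5742 0.0869 0.0045]]
stamp top [[0.4386 0.2441 0.055 ]]
caddy near corners [[ 0.394  -0.0564  0.024 ]
 [ 0.3779 -0.2094  0.024 ]
 [ 0.6611 -0.2349  0.024 ]]
dx dy dz yaw [-0.1338  0.6006  0.2085] -0.1522 t 0.15 [0.1781 0.5203 0.4043] [-1.80e+02  1.00e-01  7.11e+01] F [0.1 0.  0.4] op 1.0
```

```bash
python3 -m inch '[[1,-0.02,0.09,0.03,-0.03],[1,-0.05,0.2,0.07,-0.06],[1,-0.08,0.32,0.11,-0.1],[1,-0.1,0.44,0.15,-0.13],[1,-0.12,0.54,0.19,-0.15],[1,-0.132,0.59,0.208,-0.152],[1,-0.132,0.601,0.208,-0.152],[1,-0.132,0.601,0.208,-0.152]]' 40; python3 go.py .4415 .3605 .19 84.8
```

```text
time: 1.15
position: [0.4406, 0.3609, 0.3006]
tcp_rot: [-180.0, 0.0, 84.8]
contact_force: [0.6, 0.5, -0.2]
opening: 0.996
dx dy dz yaw [-0.0004  0.0019  0.2211] -0.0002 t 1.15 [0.4406 0.3609 0.3006] [-180.     0.    84.8] F [ 0.6  0.5 -0.2] op 0.996
```

```bash
python3 -m inch '[[1,0,0.002,0.04,0],[1,0,0.002,0.1,0],[1,0,0.002,0.16,0],[1,0,0.002,0.2,0],[1,0,0.002,0.222,0],[1,0,0.002,0.224,0],[1,0,0.002,0.224,0],[1,0,0.002,0.224,0]]' 50; python3 -m inch '[[0,0,0,0,0],[-1,0,0,0,0],[-1,0,0,0,0],[-1,0,0,0,0],[-1,0,0,0,0],[-1,0,0,0,0],[-1,0,0,0,0],[-1,0,0,0,0]]' 50
python3 - <<'E'
from h import *
shot("wrist","w1")
E
python3 go.py .4415 .3605 .30 84.8
```

```text
time: 2.15
position: [0.4416, 0.3608, 0.1893]
tcp_rot: [180.0, -0.0, 84.8]
contact_force: [-0.1, 0.3, -0.3]
opening: 0.999
time: 3.15
position: [0.4417, 0.3609, 0.1905]
tcp_rot: [179.9, -0.1, 84.8]
contact_force: [-1.2, -1.1, 8.3]
opening: 0.75
dx dy dz yaw [-7.00e-04  1.00e-04 -2.19e-01] -0.0 t 3.2 [0.4417 0.3609 0.1905] [ 1.799e+02 -1.000e-01  8.480e+01] F [-2.   0.4  9.2] op 0.75
```

View pics/w1.png

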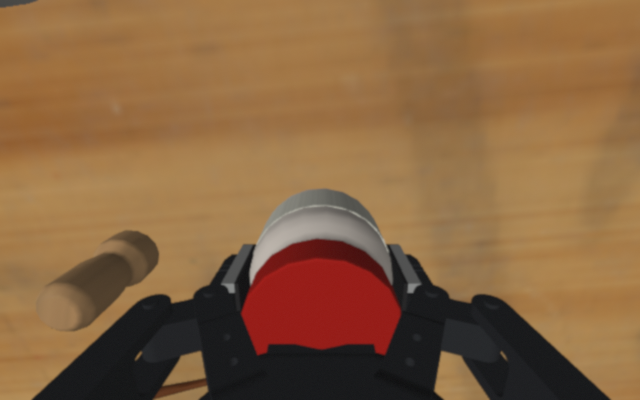

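The wrist view shows the jar (lid at about (320,300)) centred between both pads at (238,270) and (402,270). Lifting now.

```bash
python3 -m inch '[[-1,0,0,-0.02,0],[-1,0,0,-0.06,0],[-1,0,0,-0.12,0],[-1,0,0,-0.18,0],[-1,0,0,-0.22,0],[-1,0,0,-0.24,0],[-1,0,0,-0.24,0],[-1,0,0,-0.24,0]]' 50
python3 - <<'E'
from h import *
c=shot("scene","s2"); cv2.imwrite("pics/s2z.png",cv2.resize(c["p"][40:240,160:400,::-1],None,fx=3,fy=3))
E
python3 go.py .532 -.115 .31 84.8
```

```text
time: 4.2
position: [0.4413, 0.3607, 0.3096]
tcp_rot: [180.0, -0.0, 84.8]
contact_force: [-0.1, 0.0, -2.4]
opening: 0.751
dx dy dz yaw [-9.312e-01  2.668e-01 -7.000e-04] -0.0 t 4.25 [0.4414 0.3608 0.3096] [180.   -0.   84.8] F [ 0.4  0.3 -2.3] op 0.749
```

View pics/s2z.png

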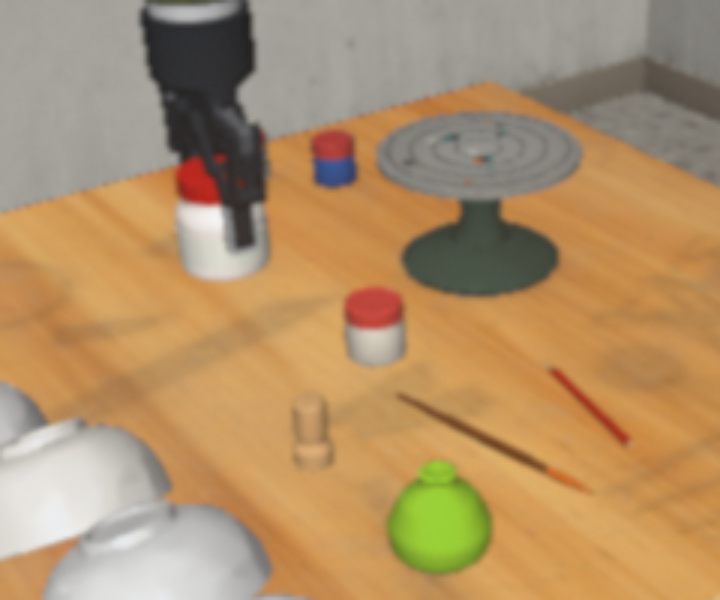

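The scene view shows the large jar held upright at about (222,220) in the crop. Carrying it to the wide pocket.

```bash
python3 -m inch '[[-1,-0.03,0.01,0,0],[-1,-0.08,0.02,0,0],[-1,-0.15,0.04,0,0],[-1,-0.23,0.065,0,0],[-1,-0.31,0.09,0,0],[-1,-0.39,0.11,0,0],[-1,-0.47,0.135,0,0],[-1,-0.55,0.157,0,0]]'; python3 go.py .532 -.115 .31 84.8
```

```text
time: 5.25
position: [0.4945, 0.0776, 0.3094]
tcp_rot: [180.0, 0.0, 84.8]
contact_force: [0.7, 0.1, -2.2]
opening: 0.751
dx dy dz yaw [-0.3768  0.1097 -0.0012] -0.0003 t 5.25 [0.4945 0.0776 0.3094] [180.    0.   84.8] F [ 0.7  0.1 -2.2] op 0.751
```

```bash
python3 -m inch '[[-1,-0.07,0.02,0,0],[-1,-0.14,0.04,0,0],[-1,-0.21,0.06,0,0],[-1,-0.27,0.08,0,0],[-1,-0.32,0.095,0,0],[-1,-0.36,0.105,0,0],[-1,-0.376,0.11,0,0],[-1,-0.376,0.11,0,0]]'
python3 - <<'E'
from h import *
c=shot("top","t3"); cv2.imwrite("pics/t3z.png",cv2.resize(c["p"][120:290,360:490,::-1],None,fx=3.5,fy=3.5))
c=shot("wrist","w3")
E
python3 go.py .532 -.115 .204 84.8
```

```text
time: 6.25
position: [0.532, -0.1148, 0.3092]
tcp_rot: [-180.0, -0.0, 84.7]
contact_force: [-0.3, 1.0, -1.1]
opening: 0.751
dx dy dz yaw [-2.000e-03  2.000e-04  2.107e-01] 0.0 t 6.35 [ 0.532  -0.114   0.3093] [-180.    -0.    84.8] F [-0.5 -0.6 -2.1] op 0.752
```

View pics/w3.png

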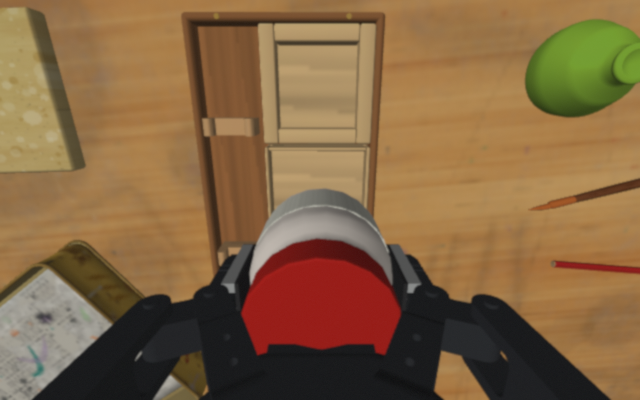

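The wrist view shows the caddy parallel to the tool, with the near (middle-sized) pocket at corners (277,42)–(360,128) and the jar lined up with the row.

Run:
```python
from h import *
c=load("w3")
cv2.imwrite("pics/w3z.png",cv2.resize(c["p"][5:255,175:395,::-1],None,fx=2.4,fy=2.4,interpolation=cv2.INTER_CUBIC))
P=ray(c,[(277,41),(361,40),(360,128),(278,129)],.032);print(P.round(4),P.mean(0))
P=ray(c,[(183,14),(384,13)],.024);print(P.round(4),P.mean(0), np.linalg.norm(P[1]-P[0]), np.degrees(np.arctan2(*(P[1]-P[0])[[1,0]])))
P=ray(c,[(203,120),(259,120)],.032);print(P.round(4),P.mean(0))
```

```text
[[ 0.4081 -0.135   0.032 ]
 [ 0.413  -0.0728  0.032 ]
 [ 0.4768 -0.0767  0.032 ]
 [ 0.4716 -0.1428  0.032 ]] [ 0.44235445 -0.10685796  0.032     ]
[[ 0.3822 -0.2036  0.024 ]
 [ 0.3951 -0.0537  0.024 ]] [ 0.38863384 -0.1286398   0.024     ] 0.15047566481384264 85.10499127877172
[[ 0.4592 -0.2017  0.032 ]
 [ 0.4632 -0.157   0.032 ]] [ 0.46119591 -0.17938162  0.032     ]
```

View pics/w3z.png

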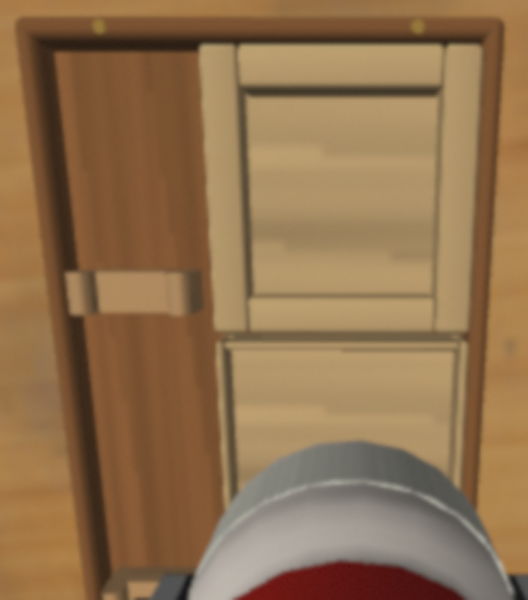

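```bash
python3 -m inch '[[-1,-0.003,0,0.03,0],[-1,-0.003,0,0.08,0],[-1,-0.003,0,0.13,0],[-1,-0.003,0,0.17,0],[-1,-0.003,0,0.192,0],[-1,-0.003,0,0.2,0],[-1,-0.003,0,0.205,0],[-1,-0.003,0,0.208,0]]'; python3 go.py .532 -.1155 .204 84.8
```

```text
time: 7.35
position: [0.5319, -0.1155, 0.2057]
tcp_rot: [180.0, 0.0, 84.8]
contact_force: [-0.7, -0.4, -2.0]
opening: 0.753
dx dy dz yaw [-0.      0.0002  0.0034] 0.0001 t 7.35 [ 0.5319 -0.1155  0.2057] [180.    0.   84.8] F [-0.7 -0.4 -2. ] op 0.753
```

```bash
python3 -m inch '[[-1,0,0,0.002,0],[-1,0,0,0.004,0],[0.6,0,0,0.003,0],[0.8,0,0,0.003,0],[1,0,0,0.003,0],[1,0,0,0.003,0],[1,0,0,0.003,0],[1,0,0,0.003,0]]'; python3 -m inch '[[1,0,0,-0.02,0],[1,0,0,-0.06,0],[1,0,0,-0.12,0],[1,0,0,-0.18,0],[1,0,0,-0.22,0],[1,0,0,-0.23,0],[1,0,0,-0.23,0],[1,0,0,-0.23,0]]'
python3 - <<'E'
from h import *
c=shot("top","t4"); cv2.imwrite("pics/t4z.png",cv2.resize(c["p"][120:290,360:490,::-1],None,fx=3.5,fy=3.5))
c=shot("wrist","w4")
E
python3 go.py .5625 .3545 .31 84.8
```

```text
time: 8.35
position: [0.5319, -0.1155, 0.2042]
tcp_rot: [180.0, 0.0, 84.8]
contact_force: [0.4, -0.6, -0.4]
opening: 1.0
time: 9.35
position: [0.5317, -0.1154, 0.3183]
tcp_rot: [-179.9, -0.0, 84.8]
contact_force: [-0.3, -0.1, -0.7]
opening: 1.002
dx dy dz yaw [ 0.9416 -0.024   0.0172] 0.0001 t 9.45 [ 0.5318 -0.1155  0.3184] [-180.    -0.    84.8] F [-0.3 -1.5 -0.7] op 0.999
```

View pics/w4.png

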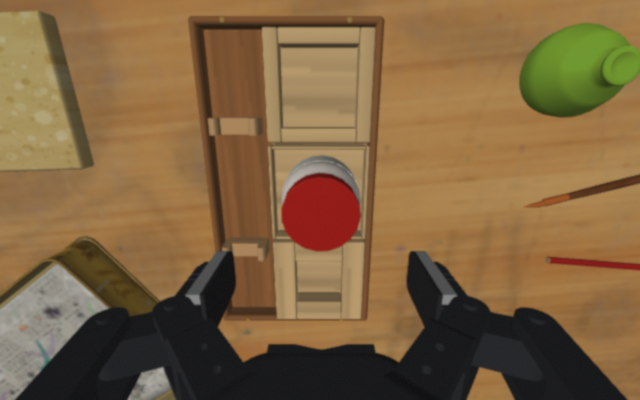

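The wrist view shows the large jar upright inside the wide pocket, with its lid at (320,212). Next is the small jar.

```bash
python3 -m inch '[[1,0.05,0,0,0],[1,0.14,-0.003,0,0],[1,0.25,-0.006,0,0],[1,0.36,-0.01,0,0],[1,0.47,-0.012,0.005,0],[1,0.58,-0.015,0.01,0],[1,0.68,-0.018,0.015,0],[1,0.78,-0.02,0.017,0]]'; python3 go.py .5625 .3545 .25 84.8
```

```text
time: 10.45
position: [0.5571, 0.2756, 0.3093]
tcp_rot: [-179.9, 0.0, 84.8]
contact_force: [0.2, -0.1, 0.1]
opening: 0.999
dx dy dz yaw [ 0.1582 -0.0033  0.1187] 0.0001 t 10.45 [0.5571 0.2756 0.3093] [-179.9    0.    84.8] F [ 0.2 -0.1  0.1] op 0.999
```

```bash
python3 -m inch '[[1,0.06,-0.001,0.01,0],[1,0.1,-0.002,0.03,0],[1,0.14,-0.003,0.06,0],[1,0.155,-0.003,0.08,0],[1,0.158,-0.003,0.09,0],[1,0.158,-0.003,0.09,0],[1,0.158,-0.003,0.09,0],[1,0.158,-0.003,0.09,0]]'
python3 - <<'E'
from h import *
c=shot("wrist","w5")
E
python3 go.py .5625 .3545 .19 84.8
```

```text
time: 11.45
position: [0.5628, 0.3541, 0.2649]
tcp_rot: [-179.9, -0.0, 84.8]
contact_force: [0.3, 0.1, -0.2]
opening: 0.999
dx dy dz yaw [ 0.0006 -0.0003  0.1497] -0.0001 t 11.5 [0.5627 0.3542 0.2649] [-179.9   -0.    84.8] F [-0.3 -0.1  1. ] op 0.996
```

View pics/w5.png

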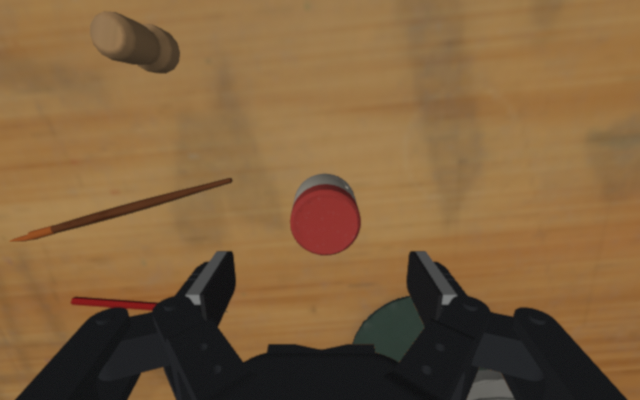

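The small jar's lid is at (325,219), well centred between the jaws.

```bash
python3 - <<'E'
from h import *
print(ray(load("w5"),(325.5,219.5),.05))
E
python3 -m inch '[[1,0.003,0,0.03,0],[1,0.003,0,0.07,0],[1,0.003,0,0.11,0],[1,0.003,0,0.14,0],[1,0.003,0,0.15,0],[1,0.003,0,0.15,0],[0,0.003,0,0.15,0],[-1,0.003,0,0.15,0]]' 50; python3 -m inch '[[-1,0,0,0,0],[-1,0,0,0,0],[-1,0,0,0,0],[-1,0,0,0,0],[-1,0,0,0,0],[-1,0,0,0,0],[-1,0,0,0,0],[-1,0,0,0,0]]' 50; python3 go.py .442 -.107 .31 84.8
```

```text
[[0.55894484 0.35822296 0.05      ]]
time: 12.5
position: [0.5629, 0.3557, 0.1904]
tcp_rot: [-180.0, -0.0, 84.8]
contact_force: [0.7, 0.0, 1.0]
opening: 0.606
time: 13.5
position: [0.5629, 0.3558, 0.191]
tcp_rot: [180.0, -0.1, 84.8]
contact_force: [0.1, -0.1, 5.7]
opening: 0.55
dx dy dz yaw [-0.9434 -0.1568 -0.2392] -0.0 t 13.5 [0.5629 0.3558 0.191 ] [ 1.80e+02 -1.00e-01  8.48e+01] F [ 0.1 -0.1  5.7] op 0.55
```

```bash
python3 -m inch '[[-1,0,0,-0.02,0],[-1,0,0,-0.07,0],[-1,0,0,-0.14,0],[-1,-0.02,-0.003,-0.2,0],[-1,-0.07,-0.012,-0.23,0],[-1,-0.14,-0.024,-0.24,0],[-1,-0.22,-0.038,-0.24,0],[-1,-0.3,-0.051,-0.24,0]]' 50;  python3 - <<'E'
from h import *
c=shot("wrist","w6")
E
python3 go.py .442 -.107 .31 84.8
```

```text
time: 14.5
position: [0.5232, 0.2074, 0.311]
tcp_rot: [180.0, -0.1, 84.8]
contact_force: [0.4, 0.3, -1.3]
opening: 0.549
dx dy dz yaw [-0.6345 -0.1028  0.0026] -0.0012 t 14.55 [0.5225 0.2041 0.3109] [-1.799e+02  1.000e-01  8.470e+01] F [ 0.7 -1.1 -0.5] op 0.551
```

View pics/w6.png

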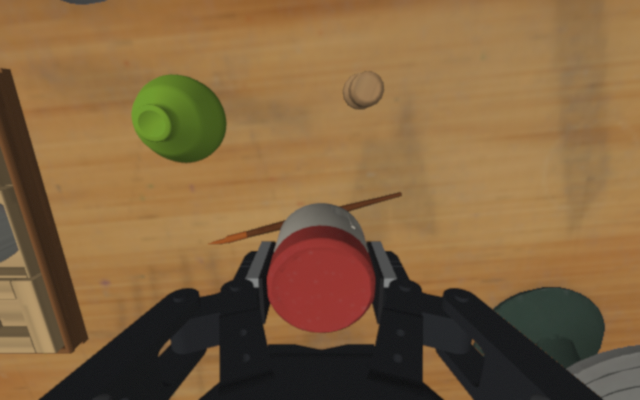

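The small jar is held upright in the jaws at (320,275).

```bash
python3 -m inch '[[-1,-0.09,-0.015,0,0],[-1,-0.19,-0.031,0,0],[-1,-0.29,-0.047,0,0],[-1,-0.38,-0.062,0,0],[-1,-0.47,-0.076,0,0],[-1,-0.55,-0.089,0,0],[-1,-0.61,-0.099,0,0],[-1,-0.634,-0.103,0,0]]'; python3 go.py .442 -.107 .206 84.8
```

```text
time: 15.55
position: [0.4416, -0.1079, 0.3115]
tcp_rot: [-179.9, 0.1, 84.6]
contact_force: [0.7, 0.1, -0.7]
opening: 0.551
dx dy dz yaw [0.0021 0.0009 0.2111] -0.0024 t 15.55 [ 0.4416 -0.1079  0.3115] [-1.799e+02  1.000e-01  8.460e+01] F [ 0.7  0.1 -0.7] op 0.551
```

```bash
python3 -m inch '[[-1,0.002,0.003,0.03,0],[-1,0.002,0.003,0.08,0],[-1,0.002,0.003,0.13,0],[-1,0.002,0.003,0.17,0],[-1,0.002,0.003,0.195,0],[-1,0.002,0.003,0.203,0],[-1,0.002,0.003,0.208,0],[-1,0.002,0.003,0.212,0]]'; python3 go.py .442 -.107 .2045 84.8
```

```text
time: 16.55
position: [0.4432, -0.1072, 0.2059]
tcp_rot: [-180.0, 0.1, 84.6]
contact_force: [0.3, -0.5, -1.7]
opening: 0.547
dx dy dz yaw [ 0.0001 -0.0023  0.0027] -0.0024 t 16.55 [ 0.4432 -0.1072  0.2059] [-1.80e+02  1.00e-01  8.46e+01] F [ 0.3 -0.5 -1.7] op 0.547
```

```bash
python3 -m inch '[[-1,0,0,0.002,0],[-1,0,0,0.003,0],[0.3,0,0,0.003,0],[0.6,0,0,0.003,0],[0.8,0,0,0.003,0],[0.8,0,0,0.003,0],[0.8,0,0,0.003,0],[0.8,0,0,0.003,0]]'; python3 -m inch '[[0.8,0,0,-0.02,0],[0.8,0,0,-0.06,0],[0.8,0,0,-0.12,0],[0.8,0,0,-0.18,0],[0.8,0,0,-0.21,0],[0.8,0,0,-0.22,0],[0.8,0,0,-0.22,0],[0.8,0,0,-0.22,0]]'
python3 - <<'E'
from h import *
c=shot("wrist","w7")
c=shot("top","t7"); cv2.imwrite("pics/t7z.png",cv2.resize(c["p"][120:290,150:490,::-1],None,fx=2.3,fy=2.3))
E
python3 go.py .4385 .2443 .3 84.8
```

```text
time: 17.55
position: [0.4432, -0.1072, 0.2044]
tcp_rot: [-180.0, 0.1, 84.6]
contact_force: [-0.5, 0.1, -0.2]
opening: 0.9
time: 18.55
position: [0.4431, -0.107, 0.3138]
tcp_rot: [-179.9, 0.1, 84.6]
contact_force: [0.5, 0.3, 0.5]
opening: 0.901
dx dy dz yaw [ 0.6986 -0.0756  0.027 ] -0.0025 t 18.65 [ 0.4432 -0.107   0.3138] [-1.799e+02  1.000e-01  8.460e+01] F [ 0.2 -0.5 -0.2] op 0.899
```

View pics/w7.png

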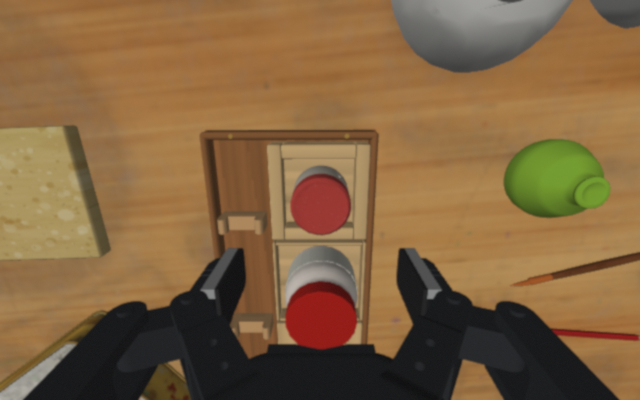

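View pics/t7z.png

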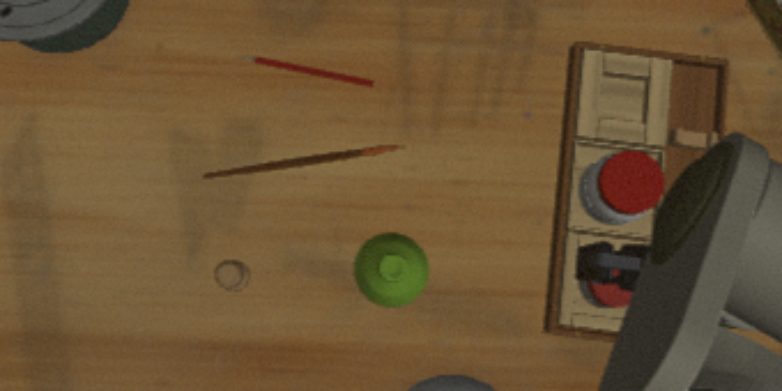

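Both jars are seated: small lid at (320,204), large lid at (321,315), in the wrist view. Now the stamp.

```bash
python3 -m inch '[[0.4,0.04,-0.004,0,0],[0.4,0.12,-0.013,0,0],[0.4,0.22,-0.024,0.005,0],[0.4,0.33,-0.036,0.01,0],[0.4,0.44,-0.048,0.015,0],[0.4,0.54,-0.058,0.02,0],[0.4,0.63,-0.068,0.025,0],[0.4,0.69,-0.075,0.027,0]]'; python3 -m inch '[[0.4,0.013,-0.001,0.02,0],[0.4,0.013,-0.001,0.04,0],[0.4,0.013,-0.001,0.06,0],[0.4,0.013,-0.001,0.08,0],[0.4,0.013,-0.001,0.08,0],[0.4,0.013,-0.001,0.08,0],[0.4,0.013,-0.001,0.08,0],[0.4,0.013,-0.001,0.08,0]]';python3 - <<'E'
from h import *
c=shot("wrist","w8")
E
python3 go.py .4385 .2443 .196 84.8
```

```text
time: 19.65
position: [0.438, 0.2419, 0.2994]
tcp_rot: [-179.9, 0.1, 84.7]
contact_force: [0.3, -1.1, -0.6]
opening: 0.704
time: 20.65
position: [0.438, 0.2484, 0.2597]
tcp_rot: [-179.9, 0.1, 84.7]
contact_force: [0.3, 0.1, -0.1]
opening: 0.7
dx dy dz yaw [-0.008   0.0019  0.1272] -0.0014 t 20.7 [0.438  0.2484 0.2596] [-1.799e+02  1.000e-01  8.470e+01] F [ 0.3  0.5 -0.4] op 0.7
```

View pics/w8.png

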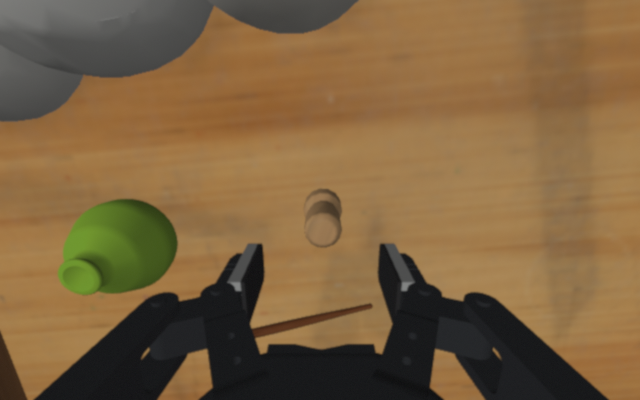

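```bash
python3 - <<'E'
from h import *
print(ray(load("w8"),(322.5,233),.055), ray(load("t7"),(232/2.3+149.8,273.5/2.3+119.8),.055))
c=load("w8"); print(proj(c,[[.4385,.2443,.055],[.4385,.2485,.055]]))
E
python3 -m inch '[[0.4,-0.003,0.001,0.03,0],[0.4,-0.003,0.001,0.06,0],[0.4,-0.003,0.001,0.09,0],[0.4,-0.003,0.001,0.115,0],[0.4,-0.003,0.001,0.125,0],[0.4,-0.003,0.001,0.127,0],[0.4,-0.003,0.001,0.127,0],[0.4,-0.003,0.001,0.127,0]]' 30;python3 - <<'E'
from h import *
c=shot("wrist","w9")
E
python3 go.py .4385 .2443 .196 84.8
```

```text
[[0.43895573 0.24979465 0.055     ]] [[0.43890768 0.24287593 0.055     ]]
[[313.81643134 233.07139034]
 [320.40329061 232.51546048]]
time: 21.7
position: [0.4383, 0.2468, 0.1965]
tcp_rot: [-179.9, 0.1, 84.7]
contact_force: [-0.7, 0.3, -0.5]
opening: 0.703
dx dy dz yaw [-0.005   0.0008  0.0009] -0.0014 t 21.75 [0.4383 0.2468 0.1964] [-1.799e+02  1.000e-01  8.470e+01] F [0.2 0.3 1. ] op 0.696
```

View pics/w9.png

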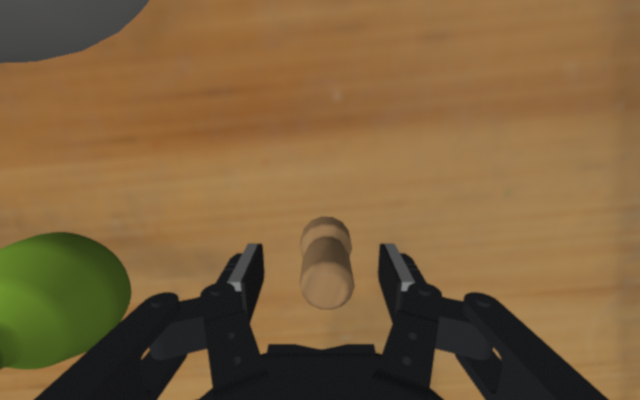

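The stamp (top at col 327) sits about 2.5 mm to the right of the jaw midline (321). I'll shift +x and then close.

```bash
python3 -m inch '[[0.4,0.003,0,0,0],[0.4,0.005,0,0,0],[0.2,0.005,0,0,0],[0,0.005,0,0,0],[-0.2,0.005,0,0,0],[-1,0.005,0,0,0],[-1,0.005,0,0,0],[-1,0.005,0,0,0]]' 30; python3 -m inch '[[-1,0,0,0,0],[-1,0,0,0,0],[-1,0,0,0,0],[-1,0,0,-0.02,0],[-1,0,0,-0.06,0],[-1,0,0,-0.1,0],[-1,0,0,-0.14,0],[-1,0,0,-0.18,0]]' 30;python3 - <<'E'
from h import *
c=shot("wrist","w10")
c=shot("scene","s10"); cv2.imwrite("pics/s10z.png",cv2.resize(c["p"][40:240,160:400,::-1],None,fx=3,fy=3))
E
python3 go.py .623 -.1245 .3 84.8
```

```text
time: 22.75
position: [0.4385, 0.2493, 0.1965]
tcp_rot: [-179.9, 0.1, 84.7]
contact_force: [-0.5, -0.3, 1.9]
opening: 0.283
time: 23.75
position: [0.4385, 0.2493, 0.2877]
tcp_rot: [-180.0, 0.0, 84.7]
contact_force: [-0.8, 0.1, -0.1]
opening: 0.285
dx dy dz yaw [-0.7105  0.4363 -0.022 ] -0.0014 t 23.85 [0.4388 0.2495 0.2886] [179.8  -0.   84.7] F [0.2 0.2 0.4] op 0.285
```

View pics/w10.png

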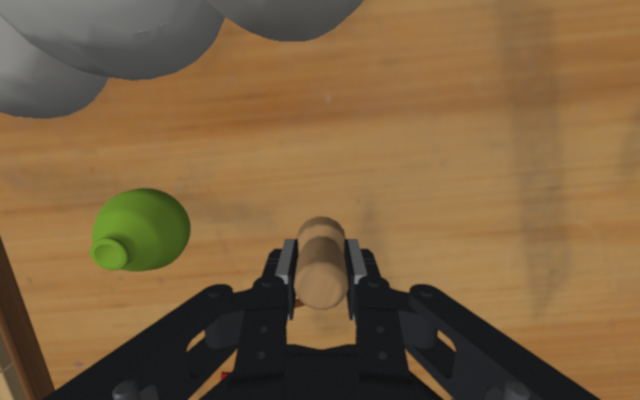

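View pics/s10z.png

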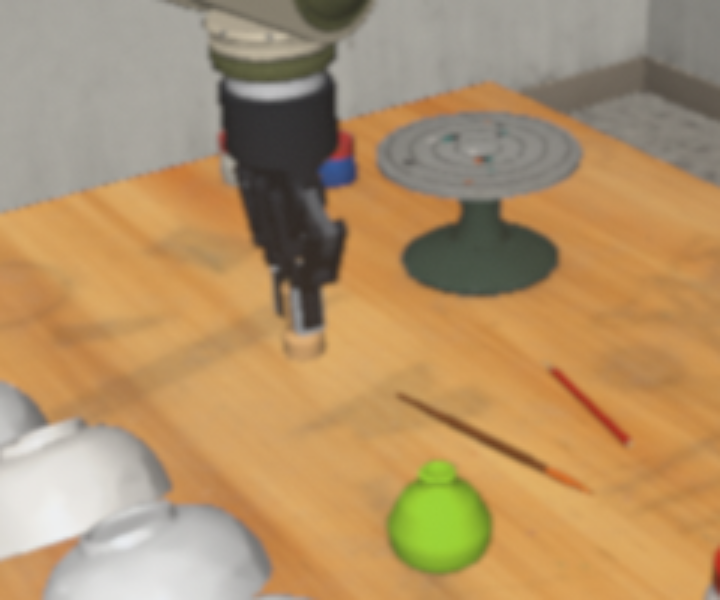

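The stamp is held upright. Carrying it to the narrow pocket (narrowest, far end).

```bash
python3 -m inch '[[-1,-0.04,0.024,-0.01,0],[-1,-0.11,0.067,-0.025,0],[-1,-0.19,0.117,-0.04,0],[-1,-0.27,0.166,-0.044,0],[-1,-0.35,0.215,-0.044,0],[-1,-0.43,0.264,-0.044,0],[-1,-0.5,0.307,-0.044,0],[-1,-0.57,0.35,-0.044,0]]'; python3 go.py .623 -.1245 .31 84.8
```

```text
time: 24.85
position: [0.5869, -0.0519, 0.3101]
tcp_rot: [179.9, -0.1, 84.7]
contact_force: [0.3, -0.1, -0.7]
opening: 0.282
dx dy dz yaw [-0.1378  0.0853  0.0002] -0.0016 t 24.85 [ 0.5869 -0.0519  0.3101] [ 1.799e+02 -1.000e-01  8.470e+01] F [ 0.3 -0.1 -0.7] op 0.282
```

```bash
python3 -m inch '[[-1,-0.05,0.03,0,0],[-1,-0.09,0.056,0,0],[-1,-0.12,0.075,0,0],[-1,-0.137,0.085,0,0],[-1,-0.138,0.085,0,0],[-1,-0.138,0.085,0,0],[-1,-0.138,0.085,0,0],[-1,-0.138,0.085,0,0]]'
python3 - <<'E'
from h import *
c=shot("wrist","w11")
c=shot("top","t11"); cv2.imwrite("pics/t11z.png",cv2.resize(c["p"][120:290,360:490,::-1],None,fx=3.5,fy=3.5))
c=shot("scene","s11"); cv2.imwrite("pics/s11z.png",cv2.resize(c["p"][150:340,300:540,::-1],None,fx=3,fy=3))
E
python3 go.py .623 -.1245 .2105 84.8
```

```text
time: 25.85
position: [0.6228, -0.1242, 0.3103]
tcp_rot: [179.9, -0.1, 84.7]
contact_force: [-0.2, -0.3, -0.4]
opening: 0.28
dx dy dz yaw [-3.000e-04  1.000e-04  1.993e-01] -0.0014 t 26.0 [ 0.6228 -0.1244  0.3102] [ 1.799e+02 -1.000e-01  8.470e+01] F [ 1.3  0.6 -0.2] op 0.284
```

View pics/t11z.png

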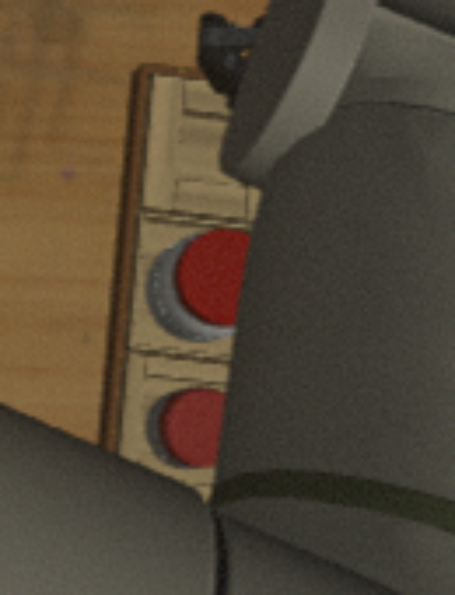

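View pics/s11z.png

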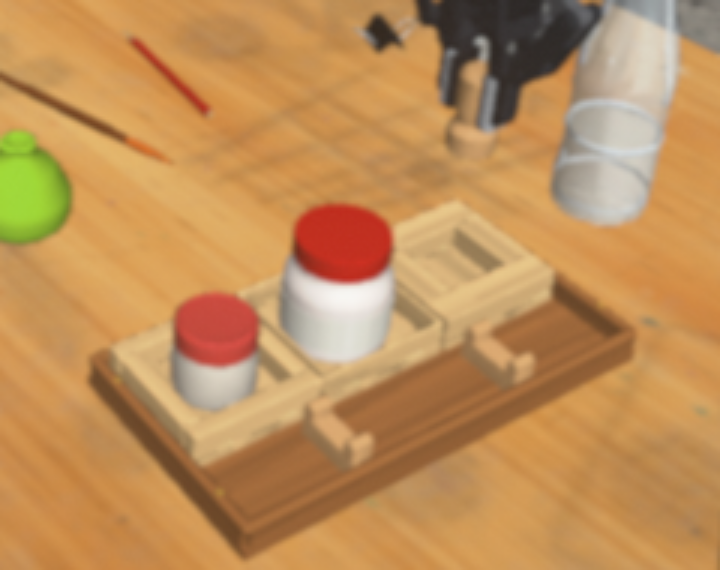

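View pics/w11.png

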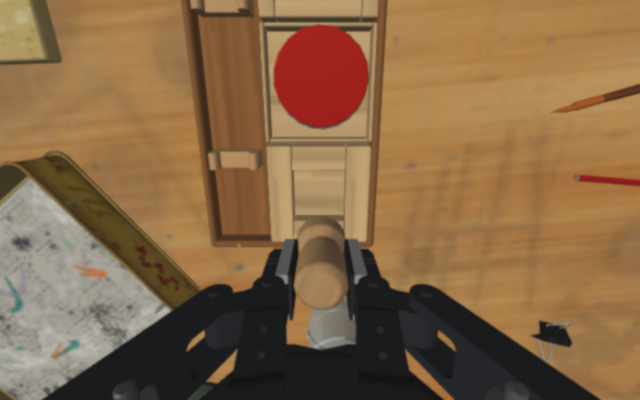

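Run:
```python
from h import *
c=load("top0"); im=c["p"]; 
print("bottle base",ray(c,[(404,97),(418,111),(418,97)],0.0).round(3)," via scene",ray(load("scene0"),[(487,210),(517,215),(502,221)],0).round(3))
w=load("w11"); P=ray(w,[(270,144),(372,144),(369,242),(271,242)],.032); print(P.round(4))
cv2.imwrite("pics/w11z.png",cv2.resize(w["p"][0:270,175:400,::-1],None,fx=2.2,fy=2.2,interpolation=cv2.INTER_CUBIC))
W=cloud(c); m=(W[...,2]>.1)&(W[...,0]>.6)&(W[...,1]<-.05)&(W[...,1]>-.3); print(W[m][:,0].min() if m.any() else None)
```

```text
bottle base [[ 0.788 -0.097  0.   ]
 [ 0.754 -0.13   0.   ]
 [ 0.789 -0.13   0.   ]]  via scene [[ 0.781 -0.092  0.   ]
 [ 0.816 -0.141  0.   ]
 [ 0.774 -0.135 -0.   ]]
[[ 0.5743 -0.1608  0.032 ]
 [ 0.582  -0.0771  0.032 ]
 [ 0.671  -0.0833  0.032 ]
 [ 0.6627 -0.1726  0.032 ]]
0.7472711050525448
```

View pics/w11z.png

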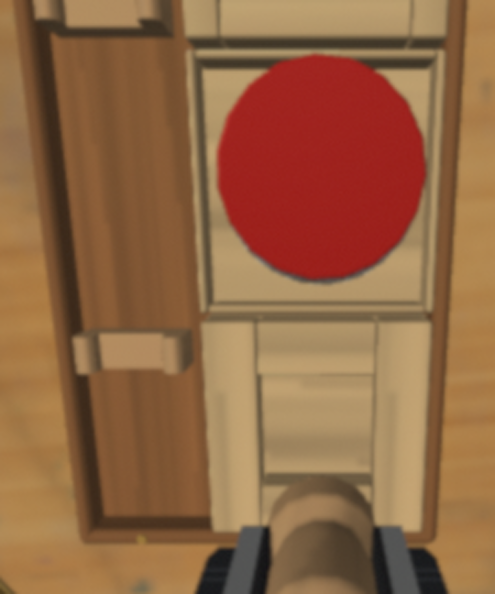

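The plate centre measures (0.6225, −0.1235), so the stamp is aligned, and the bottle (x > 0.747) is clear. Lowering.

```bash
python3 -m inch '[[-1,0,0,0.03,0],[-1,0,0,0.08,0],[-1,0,0,0.13,0],[-1,0,0,0.17,0],[-1,0,0,0.186,0],[-1,0,0,0.192,0],[-1,0,0,0.196,0],[-1,0,0,0.199,0]]'; python3 -m inch '[[-1,0,0,0.001,0],[-1,0,0,0.002,0],[-0.2,0,0,0.002,0],[0,0,0,0.002,0],[0.2,0,0,0.002,0],[0.4,0,0,0.002,0],[0.4,0,0,0.002,0],[0.4,0,0,0.002,0]]'; python3 -m inch '[[0.4,0,0,-0.02,0],[0.4,0,0,-0.06,0],[0.4,0,0,-0.12,0],[0.4,0,0,-0.16,0],[0.4,0,0,-0.19,0],[0.4,0,0,-0.2,0],[0.4,0,0,-0.2,0],[0.4,0,0,-0.2,0]]'
python3 - <<'E'
from h import *
c=shot("scene","s12"); cv2.imwrite("pics/s12z.png",cv2.resize(c["p"][150:340,300:540,::-1],None,fx=3,fy=3))
E
python3 go.py .5543 .185 .29 10.4
```

```text
time: 27.0
position: [0.6231, -0.1244, 0.2112]
tcp_rot: [179.8, -0.0, 84.7]
contact_force: [-0.5, -0.2, -0.3]
opening: 0.285
time: 28.0
position: [0.6231, -0.1244, 0.2101]
tcp_rot: [179.8, -0.0, 84.7]
contact_force: [0.1, -0.4, -0.7]
opening: 0.698
time: 29.0
position: [0.6227, -0.1244, 0.3093]
tcp_rot: [179.9, -0.1, 84.7]
contact_force: [0.4, -0.0, -0.6]
opening: 0.702
dx dy dz yaw [ 0.6034 -0.1938  0.039 ] 0.8252 t 29.05 [ 0.6227 -0.1244  0.3093] [ 1.799e+02 -1.000e-01  8.470e+01] F [ 0.   0.6 -0.2] op 0.701
```

View pics/s12z.png

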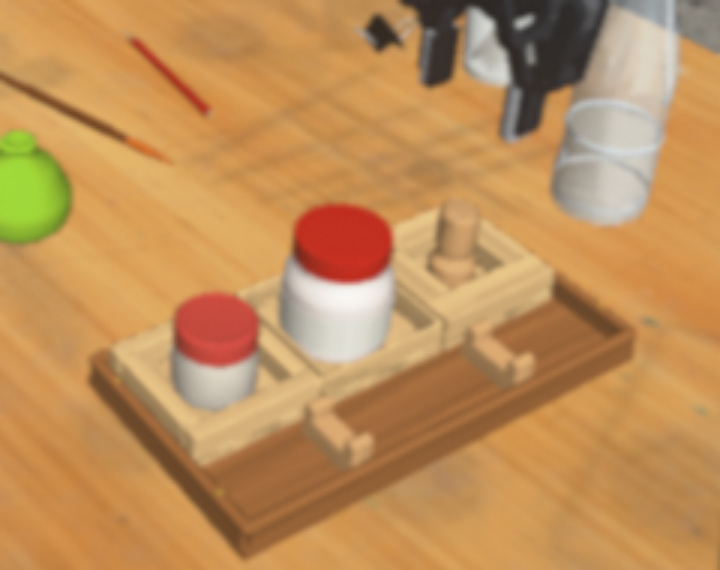

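All three stand in their pockets; the stamp is at (457,240) in the crop. Now the brush.

```bash
python3 -m inch '[[0.2,0.05,-0.016,0,0.05],[0.2,0.13,-0.042,0,0.15],[0.2,0.22,-0.071,0.01,0.27],[0.2,0.32,-0.103,0.02,0.38],[0.2,0.42,-0.135,0.03,0.49],[0.2,0.51,-0.164,0.039,0.6],[0.2,0.57,-0.183,0.039,0.71],[0.2,0.603,-0.194,0.039,0.81]]'; python3 go.py .5543 .185 .25 10.4
```

```text
time: 30.05
position: [0.5537, 0.1864, 0.2895]
tcp_rot: [-180.0, -0.0, 11.6]
contact_force: [1.0, 1.0, 0.6]
opening: 0.599
dx dy dz yaw [0.0006 0.0032 0.079 ] 0.0129 t 30.05 [0.5537 0.1864 0.2895] [-180.    -0.    11.6] F [1.  1.  0.6] op 0.599
```

```bash
python3 -m inch '[[0,0,0.003,0.02,0.013],[0,0,0.003,0.05,0.013],[0,0,0.003,0.07,0.013],[0,0,0.003,0.079,0.013],[0,0,0.003,0.079,0.013],[0,0,0.003,0.079,0.013],[0,0,0.003,0.079,0.013],[0,0,0.003,0.079,0.013]]';python3 - <<'E'
from h import *
c=shot("wrist","w13")
E
python3 go.py .5543 .185 .177 10.4
```

```text
time: 31.05
position: [0.554, 0.1851, 0.2502]
tcp_rot: [-180.0, -0.1, 10.4]
contact_force: [-0.7, 0.2, 0.1]
opening: 0.503
dx dy dz yaw [0.0005 0.0003 0.1463] -0.0001 t 31.1 [0.554  0.185  0.2502] [-1.80e+02 -1.00e-01  1.04e+01] F [-0.2  0.5  0.1] op 0.498
```

View pics/w13.png

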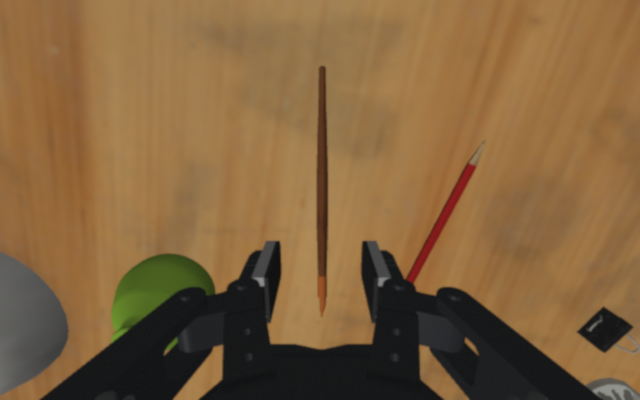

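The brush runs vertically at col 322 on the jaw midline, with the pencil to the right at (410–485, 140–280).

```bash
python3 - <<'E'
from h import *
P=ray(load("w13"),[(322,66),(322,317)],.0045); print(P.round(4),P.mean(0))
print("pencil",ray(load("top0"),[(257,145),(312,156.5)],.004).round(3))
E
python3 -m inch '[[-0.1,0.001,0,0.02,0],[-0.1,0.001,0,0.06,0],[-0.1,0.001,0,0.1,0],[-0.1,0.001,0,0.13,0],[-0.1,0.001,0,0.145,0],[-0.1,0.001,0,0.149,0],[-0.1,0.001,0,0.149,0],[-0.1,0.001,0,0.149,0]]' 40; python3 go.py .5543 .185 .177 10.4
```

```text
[[0.5368 0.2852 0.0045]
 [0.5733 0.0886 0.0045]] [0.55503716 0.18687716 0.0045    ]
pencil [[0.657 0.246 0.004]
 [0.634 0.118 0.004]]
time: 32.1
position: [0.5546, 0.1852, 0.1762]
tcp_rot: [-180.0, -0.1, 10.4]
contact_force: [-0.3, -0.1, -0.5]
opening: 0.45
dx dy dz yaw [-0.0007  0.0004 -0.0015] -0.0001 t 32.1 [0.5546 0.1852 0.1762] [-1.80e+02 -1.00e-01  1.04e+01] F [-0.3 -0.1 -0.5] op 0.45
```

```bash
python3 -m inch '[[-0.3,0,0,0,0],[-0.5,0,0,0,0],[-1,0,0,0,0],[-1,0,0,0,0],[-1,0,0,0,0],[-1,0,0,0,0],[-1,0,0,0,0],[-1,0,0,0,0]]' 40; python3 -m inch '[[-1,0,0,-0.02,0],[-1,0,0,-0.06,0],[-1,0,0,-0.1,0],[-1,0,0,-0.15,0],[-1,0,0,-0.19,0],[-1,0,0,-0.21,0],[-1,0,0,-0.21,0],[-1,0,0,-0.21,0]]';python3 - <<'E'
from h import *
c=shot("wrist","w14")
c=shot("scene","s14"); cv2.imwrite("pics/s14z.png",cv2.resize(c["p"][40:240,200:440,::-1],None,fx=3,fy=3))
E
python3 go.py .525 -.188 .29 84.8
```

```text
time: 33.1
position: [0.5547, 0.1853, 0.1765]
tcp_rot: [-180.0, -0.1, 10.4]
contact_force: [0.2, -0.7, 5.1]
opening: 0.081
time: 34.1
position: [0.5543, 0.1851, 0.2806]
tcp_rot: [-180.0, -0.1, 10.4]
contact_force: [-0.4, 0.4, -0.5]
opening: 0.085
dx dy dz yaw [-0.1924  0.7234 -0.0195] -0.8267 t 34.2 [0.5544 0.1851 0.2806] [-1.80e+02 -1.00e-01  1.04e+01] F [ 0.7 -0.1 -0.5] op 0.086
```

View pics/w14.png

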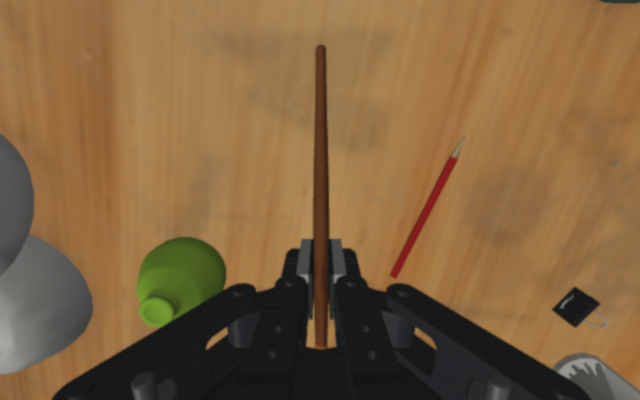

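View pics/s14z.png

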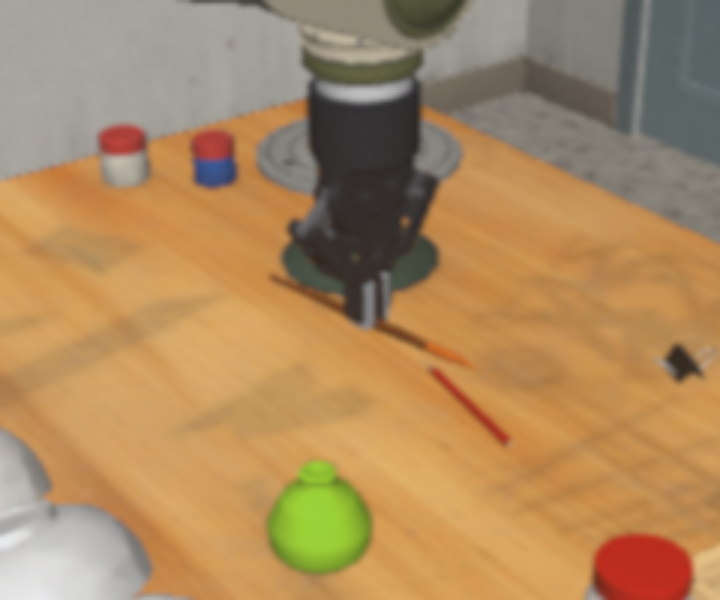

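The brush is gripped level at its middle. Carrying and turning it over the rests.

```bash
python3 -m inch '[[-1,-0.005,0.02,-0.02,-0.03],[-1,-0.02,0.07,-0.05,-0.1],[-1,-0.04,0.15,-0.07,-0.2],[-1,-0.065,0.25,-0.08,-0.3],[-1,-0.09,0.35,-0.08,-0.4],[-1,-0.12,0.45,-0.08,-0.5],[-1,-0.145,0.55,-0.08,-0.6],[-1,-0.17,0.64,-0.08,-0.7]]'; python3 go.py .525 -.189 .32 84.8
```

```text
time: 35.2
position: [0.5281, -0.1469, 0.3198]
tcp_rot: [-180.0, -0.1, 73.7]
contact_force: [0.5, -0.3, -0.6]
opening: 0.084
dx dy dz yaw [-0.0826  0.0177 -0.0005] -0.1238 t 35.2 [ 0.5281 -0.1469  0.3198] [-1.80e+02 -1.00e-01  7.37e+01] F [ 0.5 -0.3 -0.6] op 0.084
```

```bash
python3 -m inch '[[-1,-0.03,0.006,0,-0.06],[-1,-0.06,0.013,0,-0.1],[-1,-0.08,0.0177,0,-0.122],[-1,-0.083,0.018,0.02,-0.124],[-1,-0.083,0.018,0.05,-0.124],[-1,-0.083,0.018,0.07,-0.124],[-1,-0.083,0.018,0.07,-0.124],[-1,-0.083,0.018,0.07,-0.124]]'
python3 - <<'E'
from h import *
c=shot("wrist","w15")
c=shot("scene","s15"); cv2.imwrite("pics/s15z.png",cv2.resize(c["p"][150:340,300:540,::-1],None,fx=3,fy=3))
c=shot("top","t15"); cv2.imwrite("pics/t15z.png",cv2.resize(c["p"][120:290,360:490,::-1],None,fx=3.5,fy=3.5))
E
python3 go.py .525 -.189 .235 84.8
```

```text
time: 36.2
position: [0.5252, -0.189, 0.2849]
tcp_rot: [180.0, -0.1, 84.8]
contact_force: [0.8, 0.2, 0.4]
opening: 0.083
dx dy dz yaw [ 1.000e-04 -5.000e-04  1.003e-01] 0.0003 t 36.35 [ 0.5252 -0.1891  0.2852] [ 1.80e+02 -1.00e-01  8.48e+01] F [-0.6  0.2 -0.2] op 0.086
```

View pics/w15.png

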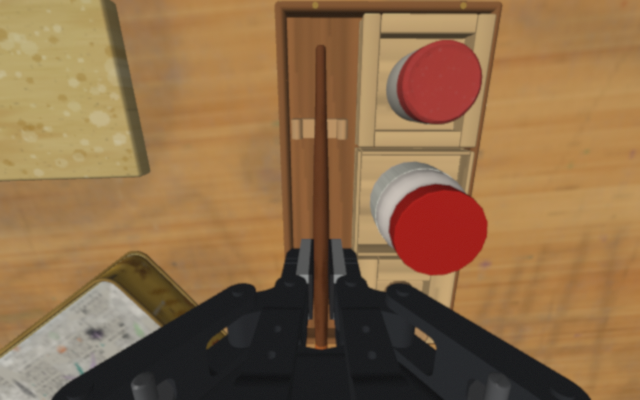

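View pics/s15z.png

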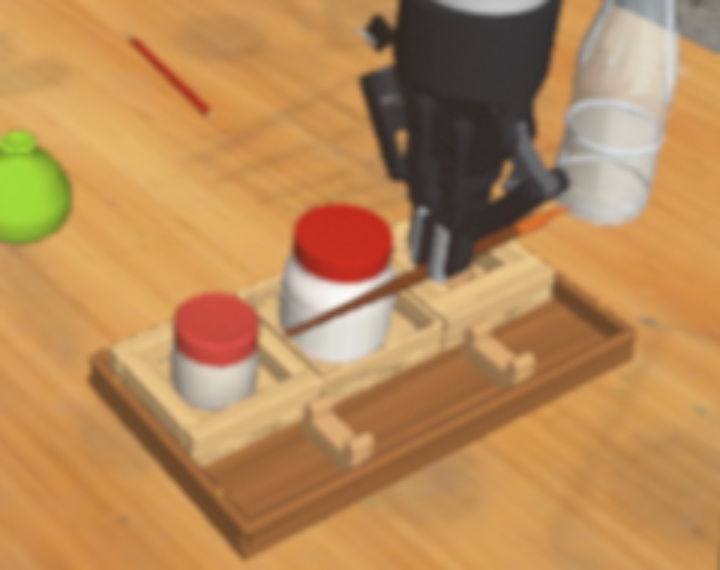

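The brush (col 321) lines up with the near notch (cheeks 290–347, centre about 319). Before lowering, I'll check the gripper knuckles' clearance to the large jar from depth.

Run:
```python
from h import *
T=np.array([.5252,-.1891,.2852])
a=np.radians(84.8); X=np.array([np.cos(a),np.sin(a),0]);Y=np.array([np.sin(a),-np.cos(a),0])
for n in("s15","w15","t15"):
    W=cloud(load(n)).reshape(-1,3); q=W-T; t=np.c_[q@X,q@Y,q[:,2]+.173]  # height above tips
    m=(abs(t[:,1])<.05)&(abs(t[:,0])<.12)&(t[:,2]>-.005)&(t[:,2]<.12); t=t[m]
    print(n,len(t))
    for h in range(0,120,10):
        s=t[(t[:,2]*1000>=h)&(t[:,2]*1000<h+10)]
        if len(s): print(h,len(s),(np.percentile(s[:,0],[1,50,99])*1000).round(0),(np.percentile(s[:,1],[1,99])*1000).round(0))
```

```text
s15 2768
0 225 [-16.  -3.  10.] [-48.  49.]
10 105 [-19. -10.  16.] [-13.   6.]
20 124 [-19. -10.  17.] [-13.   5.]
30 95 [-19.  -5.  16.] [-13.  -2.]
40 135 [-35.   5.  32.] [-15.   7.]
50 253 [-41. -13.  39.] [-15.  11.]
60 255 [-50. -15.  47.] [-18.  14.]
70 271 [-54.   5.  53.] [-19.  13.]
80 334 [-63. -15.  58.] [-19.   6.]
90 447 [-64. -25.  60.] [-21.  10.]
100 357 [-49. -17.  37.] [-21.   5.]
110 162 [-42. -35.  -3.] [-13.   6.]
w15 45697
0 2820 [-13.   0.  14.] [-49.  48.]
10 652 [-16.   1.  18.] [-12.   9.]
20 684 [-16.   4.  18.] [-12.  -6.]
30 909 [-19.  -3.  20.] [-13.  11.]
40 2577 [-35.  -5.  37.] [-14.   8.]
50 6420 [-40.  -5.  42.] [-13.  10.]
60 6263 [-48.  -5.  49.] [-18.  10.]
70 10751 [-55.   1.  56.] [-18.   8.]
80 12139 [-60.   1.  62.] [-19.  -4.]
90 2439 [-53.   7.  56.] [-21. -14.]
t15 451
0 73 [-4.  2. 13.] [-30.  50.]
10 8 [ 4.  9. 10.] [-11.  -7.]
20 6 [ 7. 10. 13.] [-11.  -7.]
30 1 [15. 15. 15.] [-7. -7.]
40 13 [11. 17. 33.] [-14.  -7.]
50 49 [15. 24. 38.] [-14.   2.]
60 20 [17. 34. 47.] [-13.  -6.]
70 10 [36. 45. 53.] [-13.  -8.]
80 49 [39. 46. 62.] [-13.  11.]
90 117 [30. 56. 62.] [-13.  12.]
100 57 [31. 41. 49.] [-11.   7.]
110 42 [34. 38. 41.] [-11.  10.]
```

The knuckles reach about ±48 mm at the height of the large jar's lid (about 62 mm above the tips). Lowering here would rub the lid. I'll lay the brush down on free table and regrip it about 36 mm towards the handle end, so the links come down beside the jar.

```bash
python3 go.py .55 .02 .30 84.8; python3 -m inch '[[-1,0.03,0.005,-0.02,0],[-1,0.1,0.01,-0.03,0],[-1,0.18,0.02,-0.03,0],[-1,0.26,0.02,-0.03,0],[-1,0.34,0.02,-0.02,0],[-1,0.4,0.02,0,0],[-1,0.42,0.016,0.04,0],[-1,0.42,0.016,0.08,0]]'; python3 go.py .55 .02 .1775 84.8
```

```text
dx dy dz yaw [ 0.421   0.0117 -0.0293] 0.0003 t 36.35 [ 0.5252 -0.1891  0.2852] [ 1.80e+02 -1.00e-01  8.48e+01] F [-0.6  0.2 -0.2] op 0.086
time: 37.35
position: [0.552, 0.0213, 0.2458]
tcp_rot: [179.9, -0.1, 84.9]
contact_force: [0.1, 0.2, 0.3]
opening: 0.087
dx dy dz yaw [-0.003  -0.0041  0.1367] 0.0015 t 37.35 [0.552  0.0213 0.2458] [ 1.799e+02 -1.000e-01  8.490e+01] F [0.1 0.2 0.3] op 0.087
```

```bash
python3 -m inch '[[-1,0,0,0.03,0],[-1,0,0,0.07,0],[-1,0,0,0.1,0],[-1,0,0,0.125,0],[-1,0,0,0.134,0],[-1,0,0,0.136,0],[-1,0,0,0.138,0],[-1,0,0,0.138,0]]'; python3 -m inch '[[-0.8,0,0,0,0],[-0.6,0,0,0,0],[-0.4,0,0,0,0],[-0.4,0,0,-0.01,0],[-0.4,0,0,-0.03,0],[-0.4,0,0,-0.06,0],[-0.4,0,-0.03,-0.08,0],[-0.4,0,-0.072,-0.08,0]]'
python3 - <<'E'
from h import *
c=shot("wrist","w16")
E
python3 go.py .55 .02 .1765 84.8
```

```text
time: 38.35
position: [0.5522, 0.0213, 0.1772]
tcp_rot: [179.8, -0.1, 84.9]
contact_force: [-0.3, -0.2, -0.0]
opening: 0.08
time: 39.35
position: [0.5152, 0.0246, 0.2183]
tcp_rot: [179.7, -0.0, 84.9]
contact_force: [0.4, 0.7, -0.2]
opening: 0.299
dx dy dz yaw [-0.0038  0.075   0.0823] 0.0019 t 39.4 [0.5128 0.0251 0.2177] [ 1.8e+02 -1.0e-01  8.5e+01] F [-1.7  0.4 -1. ] op 0.3
```

View pics/w16.png

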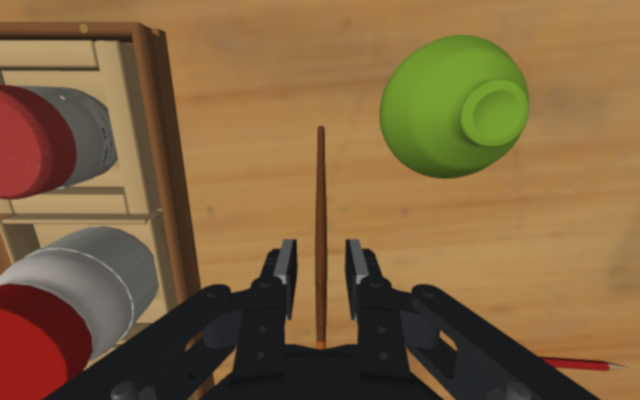

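The brush lies straight at col 321 between the jaws. The dropper, at (455,105), is clear of them.

```bash
python3 -m inch '[[-0.4,0,0.006,0.01,0],[-0.4,0,0.007,0.03,0],[-0.4,0,0.007,0.05,0],[-0.4,0,0.007,0.07,0],[-0.4,0,0.007,0.08,0],[-0.4,0,0.007,0.082,0],[-0.4,0,0.007,0.083,0],[-0.4,0,0.007,0.083,0]]' 40; python3 go.py .5163 .0246 .1765 84.8; python3 -m inch '[[-0.6,0,0,0,0],[-1,0,0,0,0],[-1,0,0,0,0],[-1,0,0,0,0],[-1,0,0,0,0],[-1,0,0,0,0],[-1,0,0,0,0],[-1,0,0,0,0]]' 40; python3 go.py .5163 .0246 .1765 84.8
```

```text
time: 40.4
position: [0.5163, 0.0248, 0.1764]
tcp_rot: [179.9, -0.1, 85.0]
contact_force: [-0.8, -0.3, 0.5]
opening: 0.302
dx dy dz yaw [-0.0005  0.     -0.0002] 0.0019 t 40.4 [0.5163 0.0248 0.1764] [ 1.799e+02 -1.000e-01  8.500e+01] F [-0.8 -0.3  0.5] op 0.302
time: 41.4
position: [0.5164, 0.0248, 0.1767]
tcp_rot: [179.9, -0.1, 85.0]
contact_force: [-1.5, -0.7, 5.2]
opening: 0.085
dx dy dz yaw [-0.0005 -0.0001  0.0005] 0.0018 t 41.4 [0.5164 0.0248 0.1767] [ 1.799e+02 -1.000e-01  8.500e+01] F [-1.5 -0.7  5.2] op 0.085
```

```bash
python3 -m inch '[[-1,0,0,-0.02,0],[-1,0,0,-0.06,0],[-1,0,0,-0.11,0],[-1,0,0,-0.16,0],[-1,-0.01,0,-0.21,0],[-1,-0.04,-0.001,-0.25,0],[-1,-0.1,-0.003,-0.27,0],[-1,-0.16,-0.005,-0.27,0]]'; python3 go.py .4891 -.1867 .31 84.8
```

```text
time: 42.4
position: [0.5064, -0.0554, 0.3129]
tcp_rot: [179.8, -0.0, 85.0]
contact_force: [0.0, 0.4, -0.8]
opening: 0.087
dx dy dz yaw [-0.2646 -0.0117  0.0057] 0.0023 t 42.4 [ 0.5064 -0.0554  0.3129] [179.8  -0.   85. ] F [ 0.   0.4 -0.8] op 0.087
```

```bash
python3 -m inch '[[-1,-0.08,-0.003,0,0.002],[-1,-0.15,-0.006,0,0.002],[-1,-0.21,-0.009,0,0.002],[-1,-0.25,-0.011,0,0.002],[-1,-0.264,-0.012,0.02,0.002],[-1,-0.264,-0.012,0.05,0.002],[-1,-0.264,-0.012,0.065,0.002],[-1,-0.264,-0.012,0.065,0.002]]'
python3 - <<'E'
from h import *
c=shot("wrist","w17")
c=shot("scene","s17"); cv2.imwrite("pics/s17z.png",cv2.resize(c["p"][150:340,300:540,::-1],None,fx=3,fy=3))
E
python3 go.py .4891 -.1867 .2 84.8
```

```text
time: 43.4
position: [0.4891, -0.1858, 0.2798]
tcp_rot: [179.9, -0.1, 84.9]
contact_force: [-0.5, -0.2, -0.1]
opening: 0.085
dx dy dz yaw [-0.0013 -0.0008  0.1612] 0.0006 t 43.5 [ 0.4892 -0.1861  0.2806] [179.8  -0.   84.9] F [ 0.6 -0.6  0.1] op 0.085
```

View pics/w17.png

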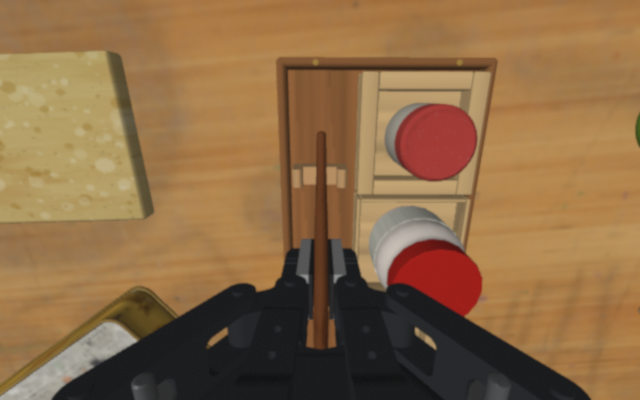

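View pics/s17z.png

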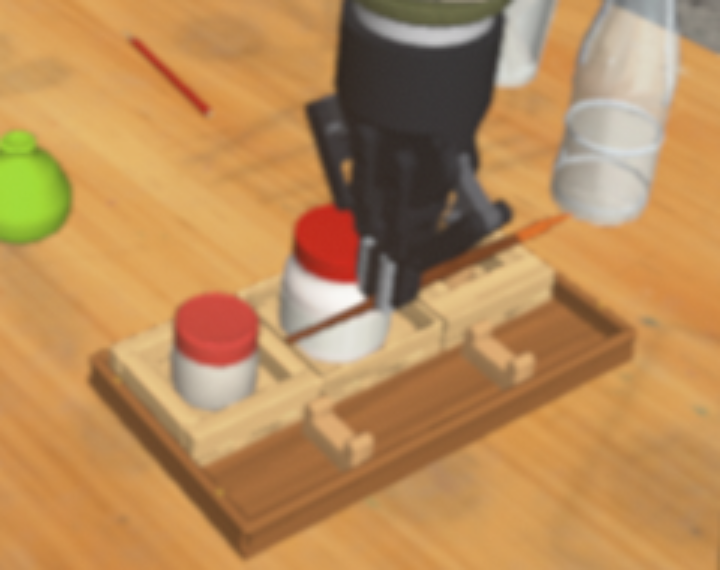

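The notch (302–338, row 176) is centred on the brush (321). I'll shift slightly away from the jar (−y) and off the rest (+x), then lower in stages.

```bash
python3 -m inch '[[-1,-0.004,0.004,0.01,0],[-1,-0.004,0.004,0.04,0],[-1,-0.004,0.004,0.07,0],[-1,-0.004,0.004,0.1,0],[-1,-0.004,0.004,0.12,0],[-1,-0.004,0.004,0.132,0],[-1,-0.004,0.004,0.138,0],[-1,-0.004,0.004,0.14,0]]'
python3 - <<'E'
from h import *
c=shot("wrist","w18")
c=shot("scene","s18"); cv2.imwrite("pics/s18z.png",cv2.resize(c["p"][170:320,320:520,::-1],None,fx=3.8,fy=3.8))
E
python3 go.py .4891 -.1867 .1985 84.8
```

```text
time: 44.5
position: [0.4914, -0.1883, 0.2107]
tcp_rot: [179.8, -0.0, 84.9]
contact_force: [0.4, 0.2, -0.2]
opening: 0.086
dx dy dz yaw [ 0.0027 -0.0049  0.0246] 0.0006 t 44.6 [ 0.4914 -0.1883  0.2108] [179.8  -0.   84.9] F [0.2 0.5 0.2] op 0.087
```

View pics/w18.png

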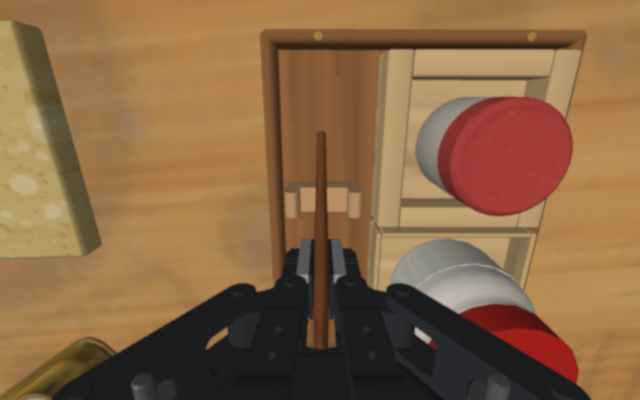

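View pics/s18z.png

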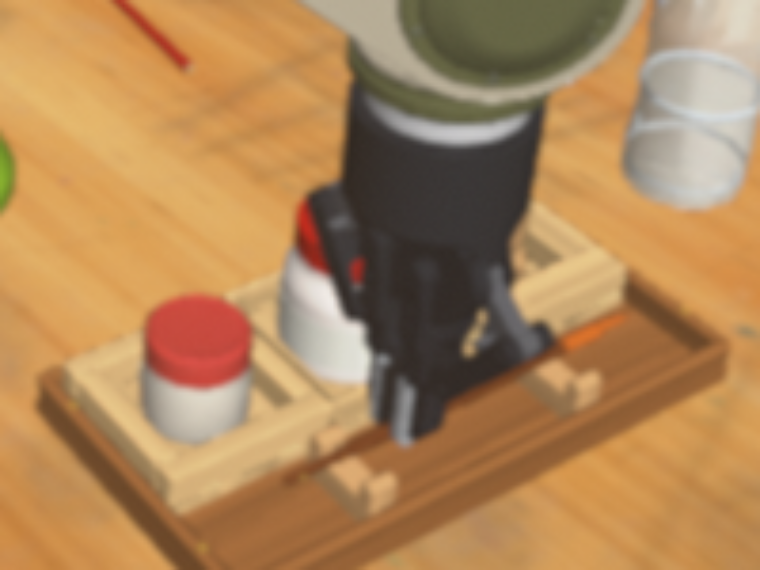

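The brush is above the notch (cheeks at 286–299 and 349–361), with no contact. Lowering the last 12 mm.

```bash
python3 -m inch '[[-1,0,0,0.004,0],[-1,0,0,0.009,0],[-1,0,0,0.014,0],[-1,0,0,0.018,0],[-1,0,0,0.021,0],[-1,0,0,0.023,0],[-1,0,0,0.023,0],[-1,0,0,0.023,0]]'
python3 - <<'E'
from h import *
c=shot("wrist","w19")
E
python3 go.py .4891 -.1867 .1985 84.8
```

```text
time: 45.6
position: [0.4914, -0.1883, 0.1994]
tcp_rot: [179.8, -0.0, 84.9]
contact_force: [0.5, 0.9, 0.1]
opening: 0.086
dx dy dz yaw [ 0.0027 -0.0049  0.0017] 0.0006 t 45.65 [ 0.4914 -0.1883  0.1994] [179.8  -0.   84.9] F [ 0.4  0.9 -0.5] op 0.083
```

View pics/w19.png

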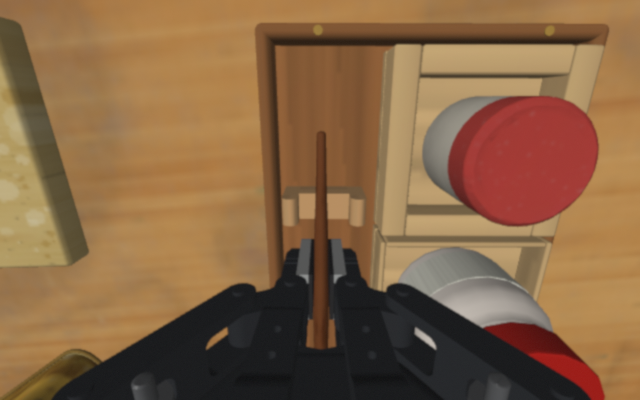

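```bash
python3 -m inch '[[-1,0,0,0.001,0],[-0.8,0,0,0.001,0],[-0.7,0,0,0.001,0],[-0.6,0,0,0.001,0],[-0.55,0,0,0.001,0],[-0.55,0,0,0.001,0],[-0.55,0,0,0.001,0],[-0.55,0,0,0.001,0]]'; python3 -m inch '[[-0.55,0,0,-0.01,0],[-0.55,0,0,-0.03,0],[-0.55,0,0,-0.06,0],[-0.55,0,0,-0.1,0],[-0.55,0,0,-0.15,0],[-0.55,0,0,-0.2,0],[-0.55,0,0,-0.24,0],[-0.55,0,0,-0.24,0]]'
python3 - <<'E'
from h import *
c=shot("wrist","w20")
c=shot("scene","s20"); cv2.imwrite("pics/s20z.png",cv2.resize(c["p"][170:320,320:520,::-1],None,fx=3.8,fy=3.8))
E
python3 go.py .45 .1 .4 84.8
```

```text
time: 46.65
position: [0.4914, -0.1882, 0.1988]
tcp_rot: [179.8, -0.0, 84.9]
contact_force: [0.7, 0.5, -0.3]
opening: 0.227
time: 47.65
position: [0.4909, -0.1882, 0.3208]
tcp_rot: [179.6, 0.1, 84.9]
contact_force: [-0.3, 0.6, 0.1]
opening: 0.225
dx dy dz yaw [ 0.5665 -0.132  -0.1629] 0.0007 t 47.75 [ 0.4907 -0.1881  0.3188] [179.8  -0.   84.9] F [-0.2  0.   0.5] op 0.222
```

View pics/w20.png

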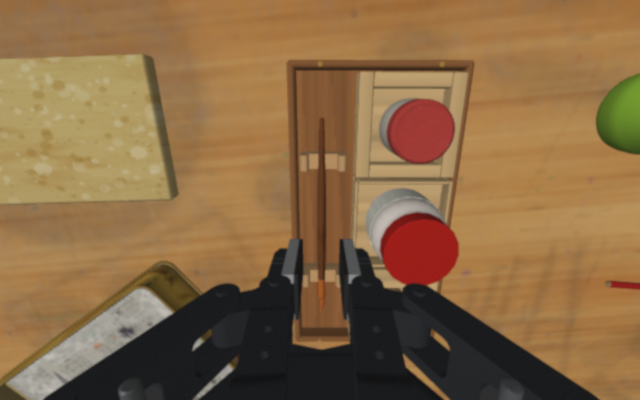

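View pics/s20z.png

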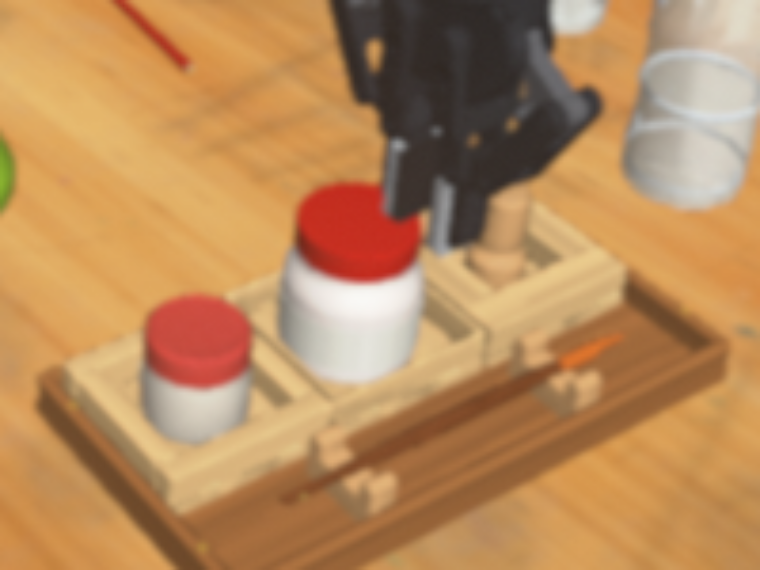

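The brush rests in both notches. I'll move the arm clear and take final measurements.

```bash
python3 -m inch '[[-0.3,0.05,-0.01,-0.01,0],[0,0.12,-0.02,-0.03,0],[0.3,0.2,-0.04,-0.05,0],[0.3,0.3,-0.06,-0.07,0],[0.3,0.4,-0.08,-0.1,0],[0.3,0.48,-0.1,-0.1,0],[0.3,0.54,-0.1,-0.1,0],[0.3,0.56,-0.1,-0.1,0]]'; python3 -m inch '[[0.3,0,0,0,0],[0.3,0,0,0,0],[0.3,0,0,0,0],[0.3,0,0,0,0],[0.3,0,0,0,0],[0.3,0,0,0,0],[0.3,0,0,0,0],[0.3,0,0,0,0]]'
python3 - <<'E'
from h import *
c=shot("scene","s21"); cv2.imwrite("pics/s21z.png",cv2.resize(c["p"][140:340,240:540,::-1],None,fx=2.6,fy=2.6))
c=shot("top","t21"); cv2.imwrite("pics/t21z.png",cv2.resize(c["p"][130:280,380:475,::-1],None,fx=4,fy=4,interpolation=cv2.INTER_CUBIC))
E
python3 go.py .45 .1 .4 84.8
```

```text
time: 48.75
position: [0.4656, 0.0965, 0.3679]
tcp_rot: [179.9, -0.0, 85.0]
contact_force: [-0.2, -0.7, -0.0]
opening: 0.654
time: 49.75
position: [0.4656, 0.0965, 0.3679]
tcp_rot: [179.8, -0.0, 85.0]
contact_force: [-0.8, -0.9, -0.1]
opening: 0.651
dx dy dz yaw [ 0.0042 -0.0315 -0.0644] 0.0019 t 49.85 [0.4656 0.0965 0.3679] [179.9  -0.   85. ] F [ 0.2 -0.1  0.5] op 0.648
```

View pics/s21z.png

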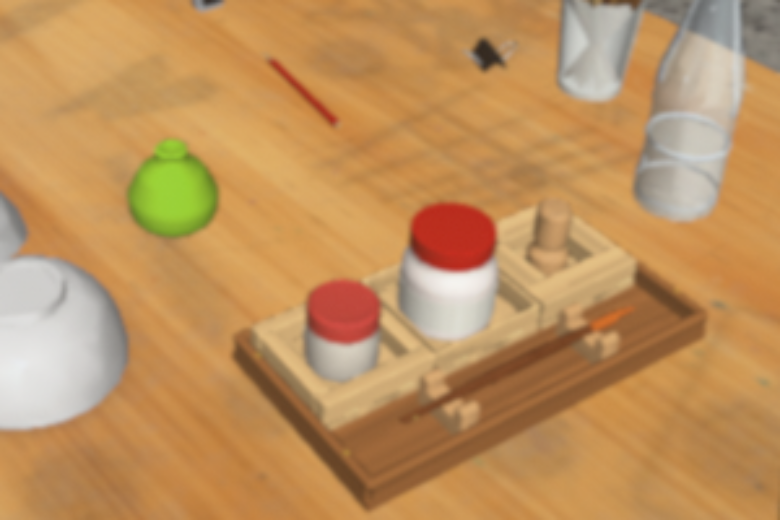

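View pics/t21z.png

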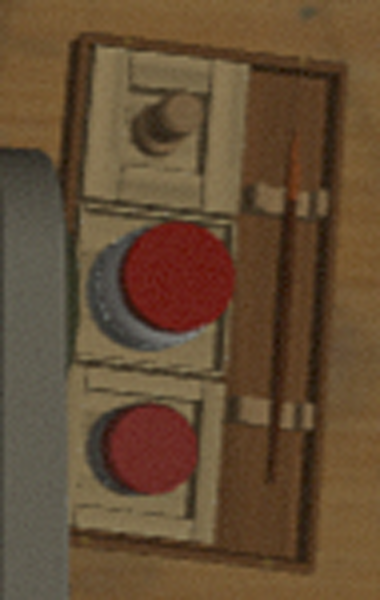

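Run:
```python
from h import *
c=load("t21"); f=lambda p:np.array(p)/4+[379.6,129.6]
B=ray(c,f([(295,128),(269,484)]),.0265); r=ray(c,f([(287,202),(269,413)]),.022)
print("brush mid",B.mean(0).round(4),np.linalg.norm(B[0]-B[1]),"rests mid",r.mean(0).round(4),np.linalg.norm(r[0]-r[1]))
w=load("w20"); B=ray(w,[(322,117),(322,306)],.0265); r=ray(w,[(322,161),(322,275)],.022); print(B.mean(0).round(4),r.mean(0).round(4))
```

```text
brush mid [ 0.527  -0.192   0.0265] 0.20107164905237557 rests mid [ 0.5256 -0.1913  0.022 ] 0.119916533156018
[ 0.5233 -0.1897  0.0265] [ 0.5254 -0.1899  0.022 ]
```

The brush's middle is within about 2 mm of halfway, and everything is upright and seated. Handing in.

```bash
python3 -c "
from cell import manip
print(manip.sign_off())"
```

```text
the job is handed in; nothing more can be done
None
```

The kit is packed and handed in at about 50 s of robot time. The large jar is in the widest (centre) pocket, the small jar in the middle-sized (near) pocket and the stamp in the narrowest (far) pocket, placed in that order. The brush was laid last, in both rest notches. The gripper is open and the arm is clear.

**Last checks:**
- **Jars and stamp:** the final scene and top views show all three upright inside their pockets.
- **Brush:** its middle measures about 1.4 mm past halfway between the rests in the top view, and about 2 mm short of it in the wrist view.
- **Pencil and pot:** I never touched them, and they look unmoved in the final scene view.
- **Forces:** no wrist reading at the end of a move went above about 9 N.

**What disagreed or changed:**
- **Wrist camera:** it disagreed with the fixed cameras by up to 5–7 mm at the stamp and 3–5 mm at the small jar. For the stamp I trusted the jaw midline in the wrist picture and shifted before gripping.
- **Brush regrip:** gripped at its middle, the brush could not be lowered without the gripper's knuckles rubbing the large jar's lid. I laid it on free table and regripped it about 36 mm towards the handle end.

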